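Change over and shut the coil test chest

TASK

Get the coil test chest loaded and shut: lift the aluminium nest plate straight up off its two locating pins without cocking it, and lay it flat in the middle of whichever grey rest is free. Then stand every wound coil upright on the green bed inside the chest, break the lid stay by pressing its red knee down until it has clearly folded, and only then lower the lid gently until it is fully shut. Never force the lid against the locked stay, and leave the blue spare plate, the tools and the other things on the bench alone.

Things in the scene. Friction and masses are not known exactly. Their poses are not given: they have to be found in the camera images.
- chest_bed (a point): cream test chest, open on top, fixed: 210 mm (its x) by 250 mm (its y), rim 90 mm above the bench, walls 6 mm. This point: centre of the green bed inside (198 by 238 mm clear), 30 mm above the bench; the walls rise 60 mm above the bed. Axes: z up, x towards the lid's hinge edge, y along the hinge towards the end that carries the stay
- pin1_top (a point): top of one of two upright steel locating pins inside the chest, 8 mm in diameter; the pin stands 29 mm above a brass shoulder, which is 16 mm wide and rises 16 mm above the bed. It stands at x -60, y 0 mm from chest_bed in chest axes
- pin2_top (a point): top of the other locating pin, alike, at x +20, y 0 mm from chest_bed in chest axes
- lid_hinge (a point): point on the lid's hinge line: middle of the chest's hinge edge at rim height (105, 0, 60 mm from chest_bed in chest axes); the hinge line runs along the chest's y
- lid_edge (a point): middle of the lid's free edge, on its outer face (the top face when shut). Lid: clear panel in a blue frame, 210 mm from hinge to free edge, 250 mm along the hinge, 8 mm thick; its inner face lies in the plane through the hinge line
- lid (a joint): lid angle, rad: 0 at the start, standing open (90 degrees up from shut, free edge 300 mm above the bench); grows as it is lowered; 1.57 = fully shut on the rim. Stiff hinge: once the stay is broken the lid still stays where it is left, and needs a few newtons near its free edge to move. It can be pushed down by its outer face
- stay_knee (a joint): folding angle of the lid stay's knee, rad: 0 = locked against its stop, a little past straight, so that the lid cannot be lowered; straight at 0.30; clearly folded (broken) above 0.5; about 2.5 with the lid shut. Stays where it is left. A few newtons straight down on the red knee barrel break it, which at first moves the lid only slightly
- knee (a point): middle of the stay's red knee barrel, outside the chest's +y end: 18 mm in diameter, 24 mm long along the chest's y; while locked its centre is about 125 mm above the bench and 74 mm short of the hinge line. Two steel links, 12 mm wide, run from it, one to stay_pivot, one up to the lid. Pressed, it swings down and towards the hinge about stay_pivot
- stay_pivot (a point): pivot of the stay's lower link on the end wall of the chest, 79 mm from the knee's axis; at x -30, y +133, z +45 mm from chest_bed in chest axes
- plate_grip (a point): aluminium nest plate 120 (its x) by 90 by 8 mm, 0.3 kg, at first on the pins' shoulders, pins through its two 10 mm holes (x -40, +40). Point: grip centre of its black handle block, 45 mm above the underside; block 46 mm long (plate x), 14 mm thick (plate y), top 62 mm above the underside. It must rise 29 mm to clear the pins; until then its handle stops the lid shutting
- rest_a_top (a point): centre of the top face of one of two grey parking rests with a black rubber face, fixed on the bench: 150 mm (its x) by 120 mm, 12 mm high
- rest_b_top (a point): the same for the other rest
- spare_a_grip (a point): a blue spare plate, same shape as the nest plate, lying on rest_a: grip centre of its handle, 45 mm above its underside. None when absent (then rest_a is free). Exactly one of the two spare plates is present
- spare_b_grip (a point): the same for a blue spare plate lying on rest_b; None when absent (then rest_b is free)
- coil1_mid (a point): wound coil standing upright on the bench: copper winding 36 mm in diameter between two black flanges of 42 mm (5 mm thick), 48 mm high overall, 0.12 kg; the point is its centre, 24 mm above its underside; its z is its axis. None when absent: three to five coils are there
- coil2_mid (a point): wound coil standing upright on the bench: copper winding 36 mm in diameter between two black flanges of 42 mm (5 mm thick), 48 mm high overall, 0.12 kg; the point is its centre, 24 mm above its underside; its z is its axis. None when absent: three to five coils are there
- coil3_mid (a point): wound coil standing upright on the bench: copper winding 36 mm in diameter between two black flanges of 42 mm (5 mm thick), 48 mm high overall, 0.12 kg; the point is its centre, 24 mm above its underside; its z is its axis. None when absent: three to five coils are there
- coil4_mid (a point): wound coil standing upright on the bench: copper winding 36 mm in diameter between two black flanges of 42 mm (5 mm thick), 48 mm high overall, 0.12 kg; the point is its centre, 24 mm above its underside; its z is its axis. None when absent: three to five coils are there
- coil5_mid (a point): wound coil standing upright on the bench: copper winding 36 mm in diameter between two black flanges of 42 mm (5 mm thick), 48 mm high overall, 0.12 kg; the point is its centre, 24 mm above its underside; its z is its axis. None when absent: three to five coils are there
- tape: yellow roll of tape, 90 mm across, 20 mm high, loose bystander (origin at its underside)
- driver: screwdriver lying on the bench, loose bystander
- varnish: amber jar, 52 mm across, 60 mm high, loose bystander (origin at its underside)
- reel: small reel of copper wire with blue flanges, 80 mm across, 62 mm high, loose bystander (origin at its underside)
- spanner: wrench lying on the bench, loose bystander
Mind the look-alikes: they are no part of the job. Leave any pink look-alike of the part that bears plate_grip alone. What is shaped like the part that bears coil5_mid but purple is not meant.

How it is judged (in metres and radians):
On the way, in this order (a step that is already met when the one before it is completed fails the run):
1. the nest plate is lifted level clear of its pins (z of plate_grip in the frame of chest_bed above 0.096 m and angle between plate_grip's own z axis and vertical below 0.2 rad), for 0.1 s.
2. the nest plate lies on the free rest and all coils stand in the chest (((horizontal distance between plate_grip and rest_a_top below 0.025 m and z of plate_grip in the frame of rest_a_top between 0.038 and 0.052 m and angle between plate_grip's own z axis and vertical below 0.08 rad) or (horizontal distance between plate_grip and rest_b_top below 0.025 m and z of plate_grip in the frame of rest_b_top between 0.038 and 0.052 m and angle between plate_grip's own z axis and vertical below 0.08 rad)) and x of coil1_mid in the frame of chest_bed between -0.099 and 0.099 m and y of coil1_mid in the frame of chest_bed between -0.119 and 0.119 m and z of coil1_mid in the frame of chest_bed between 0.018 and 0.03 m and angle between each of coil1_mid, coil2_mid, coil3_mid, coil4_mid, coil5_mid's own z axis and vertical below 0.15 rad and x of coil2_mid in the frame of chest_bed between -0.099 and 0.099 m and y of coil2_mid in the frame of chest_bed between -0.119 and 0.119 m and z of coil2_mid in the frame of chest_bed between 0.018 and 0.03 m and x of coil3_mid in the frame of chest_bed between -0.099 and 0.099 m and y of coil3_mid in the frame of chest_bed between -0.119 and 0.119 m and z of coil3_mid in the frame of chest_bed between 0.018 and 0.03 m and x of coil4_mid in the frame of chest_bed between -0.099 and 0.099 m and y of coil4_mid in the frame of chest_bed between -0.119 and 0.119 m and z of coil4_mid in the frame of chest_bed between 0.018 and 0.03 m and x of coil5_mid in the frame of chest_bed between -0.099 and 0.099 m and y of coil5_mid in the frame of chest_bed between -0.119 and 0.119 m and z of coil5_mid in the frame of chest_bed between 0.018 and 0.03 m), for 0.2 s.
3. the stay is broken at its knee with the lid still up (value of joint stay_knee above 0.5 rad and value of joint lid below 1 rad), for 0.1 s.
4. the lid is shut (value of joint lid above 1.53 rad), for 0.2 s.
At the end, for the whole second after the job is handed in: the lid is shut (within 0.04 rad), every coil present stands upright (within 0.15 rad) on the bed inside the chest, and the nest plate lies flat on the free rest, its centre within 25 mm of the rest's centre (all of step 2 and value of joint lid above 1.53 rad); the robot touches nothing.
It fails at once if the nest plate is cocked on its pins (over 0.15 rad) (angle between plate_grip's own z axis and vertical above 0.15 rad and z of plate_grip in the frame of chest_bed below 0.088 m and horizontal distance between plate_grip and chest_bed below 0.06 m).
It fails at once if the lid is forced down against the locked stay (value of joint lid above 0.09 rad and value of joint stay_knee below 0.25 rad).
It fails at once if the lid is slammed (over 2 rad/s) (velocity of joint lid above 2 rad/s).
It fails at once if the spare plate is moved over 20 mm (distance of any of spare_a_grip, spare_b_grip from where it was at the start of the episode above 0.02 m).
It fails at once if a bystander is moved over 40 mm (distance of any of tape, driver, varnish, reel, spanner from where it was at the start of the episode above 0.04 m).
Of coil1, coil2, coil3, coil4, coil5 only 3 to 5 are there at a start; the rules pass over those that are not, and their reading is None.
Of spare_a, spare_b only 1 to 1 are there at a start; the rules pass over those that are not, and their reading is None.
At some moment in a run one of coil1, coil2, coil3, coil4, coil5 may be knocked a few centimetres aside while the robot is not near it.
It also fails if it takes over 210 s, if anything falls off the work surface, if the arm or the gripper's body presses on something with over 40 N, if the wrist force passes 120 N, or if a joint passes its speed limit or range.

ROBOT

A 7-joint arm with a two-finger parallel gripper is mounted at the origin on the work surface. World frame = base frame: x ahead of the robot, y to its left, z up, the work surface at z = 0. Lengths are in m, angles in degrees, forces in N, time in s.
With the tool pointing down it reaches from about 0.425 to 0.875 m from the base axis. Payload 4.7 kg.
Tool frame: the origin (TCP) lies midway between the tips of the shut fingers; the grasp point (between the pads) lies env.grip_point_offset behind it (env.grip_point_offset is the distance from the TCP to the grasp point, in m); z points along the fingers, y is the line along which they close (so a half turn about z gives the same grasp; the last joint's range is limited). The gripper opens to 87 mm and grips with 3 to 60 N. Pads are 19 mm wide; open, the fingers measure 117 mm over their backs; the gripper's body (75 mm by 190 mm) begins 51 mm behind the grasp point.
Start: joints at [-67.718, 18.392, -4.016, 83.108, 1.295, 78.541, -3.26], TCP at [0.238, 0.605, 0.223] pointing down, gripper open.
Joint ranges: [-163.93, 163.93], [-17.29, 119.83], [-79.2, 71.16], [3.27, 140.29], [-89.18, 269.18], [5.43, 117.66], [-154.24, 154.24]. Speed limits (degrees/s): [147.25, 147.25, 180, 180, 180, 180, 180].

INTERFACE

Orientations are given as [roll, pitch, yaw] about the fixed x, y, z axes, in that order (R = Rz(yaw) Ry(pitch) Rx(roll)).
In Python, from cell import env gives the robot as it stands.
- The arm moves only by the shell command python3 -m creep 'ROWS' [FORCE]. ROWS is a JSON object of lists of equal length, an entry for each row: "translation": the shift along the tool's x, y, z in units of 0.08 m (1.0 is 0.08 m), a list of three; "turn": the turn, a rotation vector about the tool's x, y, z in units of 180 degrees (1.0 is 180 degrees), a list of three; "grip": the opening, from 0 (shut) to 1 (fully open). In form: {"translation": [[x, y, z], ...], "turn": [[ax, ay, az], ...], "grip": [grip, ...]}. A call has 1 to 5 rows; each row shifts and turns the commanded pose from where the row before left it, along the tool's axes as they then stand; what a row does not reach is not made up. A row lasts 1/8 s, in which the tool goes at most 62.5 mm and 10.7 degrees, less where a joint would pass 70% of its speed; a pose out of reach is approached as far as the arm can. A call with a number of a shift or a turn outside -1 to 1 is refused whole. A call with a gripper value outside its range is refused whole. The fingers move at their own pace and stop on an object; FORCE is the grip in N (left out, the last holds). Time passes only in rows, so rows that do not move let the fingers close. It gives the time, the measured TCP pose, the force, the opening and the grip force at its end, in the units of the state.
- env.get_obs(): the state, without advancing time (a new reading comes with each control period).
- env.read_camera(name): name is "scene" or "side" or "wrist"; returns a dict with "frame" (400x640x3 uint8, red, green, blue), "z_map" (400x640 float32, m along the optical axis (not along the pixel's ray), 0 where there is no reading), "K" (3x3 intrinsics, pixels), "D" ([k1, k2, p1, p2, k3] as OpenCV has them; the pictures are not rectified), "rvec" (rotation vector, rad) and "tvec" (3), from world to camera coordinates, as OpenCV has them. Camera axes: x right, y down, z forward; pixel columns grow to the right and rows downward; lengths in m; the calibration is good to about 2 mm. A picture is of the moment at which its call begins.
- env.sign_off(): hands the job in; it is judged then, once.
The state is a dict: "time_s": time; "qpos": joint angles; "joint_velocities": joint speeds; "effort": joint torques, N m; "tool_pos": TCP position; "tool_rot": TCP orientation; "force": force on the tool from outside, world axes, zero at the start; "wrist_torque": the same for the moment, N m; "grip_width": finger opening in m; "grasp_force": force on a finger pad.
Only numpy, scipy, OpenCV 4.12 (cv2) and the standard library are available. Lean on these libraries where they do the work, as an engineer would, in place of code of your own. Each camera call takes 0.05 s, during which the arm holds its last target. There are 200 camera calls.

## Working session

There is one attempt and no reset: what is moved stays moved. The work goes in short steps, Python scripts to look and compute and a shell command to move; the robot and the scene stay as the last step left them, time stands still between calls to the robot, and variables do not carry over. Pictures are saved under pics/ and viewed, at most 18 in all, crops included, and the job is handed in when it is done.

```bash
ls; mkdir -p pics; cat > h.py <<'E'
import numpy as np, cv2
from cell import env
def cam(n):
    c=env.read_camera(n); return c
def save(c,f,crop=None,s=1):
    im=c["frame"][:,:,::-1]
    if crop: im=im[crop[1]:crop[3],crop[0]:crop[2]]
    cv2.imwrite(f,cv2.resize(im,None,fx=s,fy=s,interpolation=cv2.INTER_CUBIC))
def ray(c,uv):
    uv=np.asarray(uv,float).reshape(-1,1,2)
    n=cv2.undistortPoints(uv,np.array(c["K"]),np.array(c["D"])).reshape(-1,2)
    R=cv2.Rodrigues(np.array(c["rvec"],float))[0];t=np.array(c["tvec"],float).ravel()
    return -R.T@t, np.c_[n,np.ones(len(n))]@R
def onplane(c,uv,z):
    o,d=ray(c,uv); return o+d*((z-o[2])/d[:,2])[:,None]
def cloud(c):
    h,w=c["z_map"].shape
    u,v=np.meshgrid(np.arange(w),np.arange(h))
    o,d=ray(c,np.c_[u.ravel(),v.ravel()])
    return (o+d*c["z_map"].reshape(-1,1)).reshape(h,w,3)
E
python3 - <<'E'
from h import *
for n in("scene","side","wrist"):
    c=cam(n); save(c,f"pics/{n}0.png"); np.save(f"pics/{n}0.npy",c,allow_pickle=True)
    print(n,ray(c,[[320,200]]))
o=env.get_obs(); print({k:np.round(v,3) for k,v in o.items()},env.grip_point_offset)
E
```

```text
pics
scene (array([1.11903216, 0.53632653, 1.05893769]), array([[-0.46900598, -0.47352104, -0.74552917]]))
side (array([ 0.29106444, -0.80532389,  1.02446465]), array([[ 0.24010604,  0.63828667, -0.73170245]]))
wrist (array([0.16909634, 0.6321145 , 0.3838752 ]), array([[ 0.26362332, -0.11143388, -0.95827379]]))
{'time_s': np.float64(0.15), 'qpos': array([-67.718,  18.431,  -4.018,  83.156,   1.294,  78.542,  -3.258]), 'joint_velocities': array([-0.089, -0.059, -0.058, -0.192, -0.123, -0.068,  0.015]), 'effort': array([ 0.0000e+00, -4.9179e+01, -4.0400e-01, -3.1287e+01, -6.4000e-02,
        4.0000e-02,  0.0000e+00]), 'tool_pos': array([0.238, 0.604, 0.222]), 'tool_rot': array([-1.79916e+02,  3.00000e-03,  1.58531e+02]), 'force': array([ 0.396, -0.592,  0.391]), 'wrist_torque': array([-0.012,  0.001,  0.003]), 'grasp_force': np.float64(0.0), 'grip_width': np.float64(0.087)} 0.0187
```

View pics/scene0.png

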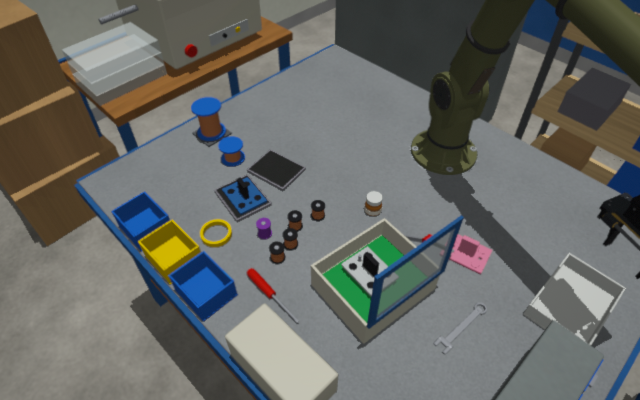

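View pics/side0.png

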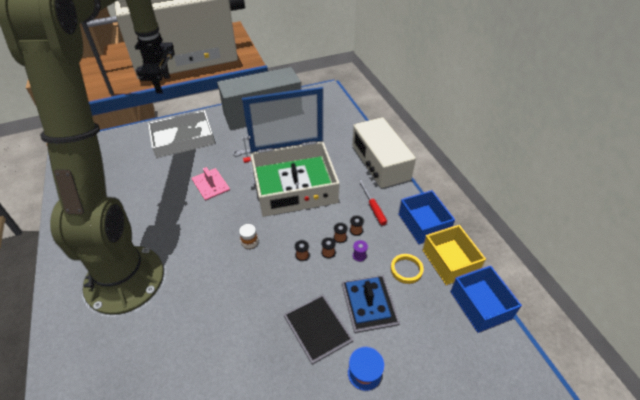

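Scene picture: four copper/black coils at (317,210), (294,220), (289,239) and (277,252). There is a purple look-alike at (264,228), and the free black rest is at (276,170), next to the blue spare at (243,195). The chest is at (375,275) with the aluminium plate inside at (368,270), the red knee is at about (427,240), and the pink decoy plate is at (470,252). The side picture agrees.

```bash
python3 - <<'E'
from h import *
S=np.load("pics/scene0.npy",allow_pickle=True).item(); D=np.load("pics/side0.npy",allow_pickle=True).item()
for n,c,chest,rest,coils,knee in (("scene",S,(300,215,470,350),(240,140,310,195),(268,195,330,270),(405,225,450,260)),("side",D,(240,80,350,220),(280,290,355,365),(290,210,365,262),(235,140,262,170))):
    P=cloud(c); hsv=cv2.cvtColor(c["frame"],cv2.COLOR_RGB2HSV); H,Sa,V=[hsv[:,:,i].astype(int) for i in range(3)]
    def box(b): 
        m=np.zeros(H.shape,bool); m[b[1]:b[3],b[0]:b[2]]=1; return m
    print("==",n)
    m=box(chest)&(abs(P[...,2]-.09)<.006)&(Sa<90)&(V>90)
    p=P[m]; r=cv2.minAreaRect((p[:,:2]*1000).astype(np.float32)); print("rim",m.sum(),r)
    m=box(chest)&(H>45)&(H<75)&(Sa>120)&(P[...,2]<.04); p=P[m]; print("green",m.sum(),p[:,2].mean(),cv2.minAreaRect((p[:,:2]*1000).astype(np.float32)))
    m=box(rest)&(V<75)&(abs(P[...,2]-.012)<.008)
    k,l,st,ce=cv2.connectedComponentsWithStats(m.astype(np.uint8)); i=1+st[1:,4].argmax(); p=P[l==i]; print("rest",st[i],p[:,2].mean(),cv2.minAreaRect((p[:,:2]*1000).astype(np.float32)))
    m=box(coils)&(P[...,2]>.035)&(P[...,2]<.06)&~((H>120)&(H<160)&(Sa>80))
    k,l,st,ce=cv2.connectedComponentsWithStats(m.astype(np.uint8))
    for i in range(1,k):
        if st[i,4]>15: 
            q=P[l==i]; t=q[q[:,2]>.044]; print("coil",ce[i].round(),st[i,4],q.max(0).round(3),t.mean(0).round(3), np.array(cv2.minEnclosingCircle(t[:,:2].astype(np.float32))[0]).round(3))
    m=box(knee)&((H<8)|(H>172))&(Sa>140)&(P[...,2]>.08); print("knee",m.sum(),P[m].mean(0).round(3) if m.any() else 0)
    m=box(chest)&(P[...,2]>.078)&(P[...,2]<.125)&(V<70)&(Sa<130); p=P[m]
    k,l,st,ce=cv2.connectedComponentsWithStats(m.astype(np.uint8)); 
    for i in range(1,k):
        if st[i,4]>25: q=P[l==i]; print("blk",ce[i].round(),st[i,4],q.min(0).round(3),q.max(0).round(3),cv2.minAreaRect((q[:,:2]*1000).astype(np.float32)))
W=np.load("pics/scene0.npy",allow_pickle=True).item()
a=S["frame"][190:330,255:475,::-1]; b=D["frame"][70:330,230:400,::-1]
cv2.imwrite("pics/z1.png",cv2.resize(a,None,fx=3.6,fy=3.6,interpolation=cv2.INTER_CUBIC))
E
```

```text
== scene
rim 613 ((564.1961669921875, 175.07144165039062), (208.56350708007812, 260.758056640625), 82.96361541748047)
green 1627 0.028794043093306305 ((555.502197265625, 166.432373046875), (173.47979736328125, 210.7073516845703), 82.53235626220703)
rest [ 250  151   53   36 1004] 0.010816351171250174 ((462.81121826171875, -328.6179504394531), (113.9583511352539, 142.2711639404297), 8.194732666015625)
coil [317. 206.] 145 [ 0.522 -0.078  0.051] [ 0.502 -0.097  0.047] [ 0.502 -0.098]
coil [294. 216.] 158 [ 0.596 -0.096  0.054] [ 0.575 -0.116  0.047] [ 0.576 -0.115]
coil [290. 234.] 169 [ 0.65  -0.057  0.051] [ 0.63  -0.077  0.047] [ 0.63  -0.078]
coil [276. 248.] 179 [ 0.707 -0.046  0.051] [ 0.686 -0.067  0.047] [ 0.685 -0.067]
coil [325. 267.] 44 [0.659 0.07  0.06 ] [0.64  0.067 0.053] [0.641 0.066]
knee 25 [0.435 0.222 0.13 ]
blk [371. 262.] 167 [0.558 0.136 0.078] [0.577 0.18  0.11 ] ((567.1825561523438, 158.19686889648438), (44.527442932128906, 15.532774925231934), 84.14742279052734)
== side
rim 685 ((563.396484375, 176.49099731445312), (219.14468383789062, 261.0357666015625), 82.4
[... 279 characters left out ...]
875), 9.499013900756836)
coil [357. 221.] 145 [ 0.704 -0.047  0.053] [ 0.684 -0.07   0.049] [ 0.686 -0.07 ]
coil [340. 228.] 151 [ 0.648 -0.056  0.055] [ 0.628 -0.079  0.049] [ 0.627 -0.079]
coil [328. 243.] 158 [ 0.596 -0.096  0.053] [ 0.575 -0.118  0.049] [ 0.575 -0.118]
coil [302. 246.] 157 [ 0.52  -0.079  0.054] [ 0.5   -0.1    0.049] [ 0.5 -0.1]
knee 24 [0.43  0.219 0.133]
blk [241. 106.] 31 [0.483 0.554 0.08 ] [0.496 0.565 0.117] ((489.5321350097656, 560.4487915039062), (13.170198440551758, 9.270414352416992), 19.855148315429688)
blk [294. 171.] 55 [0.556 0.13  0.079] [0.57  0.171 0.113] ((562.4186401367188, 150.7855682373047), (42.33207702636719, 9.502598762512207), 81.97393035888672)
```

View pics/z1.png

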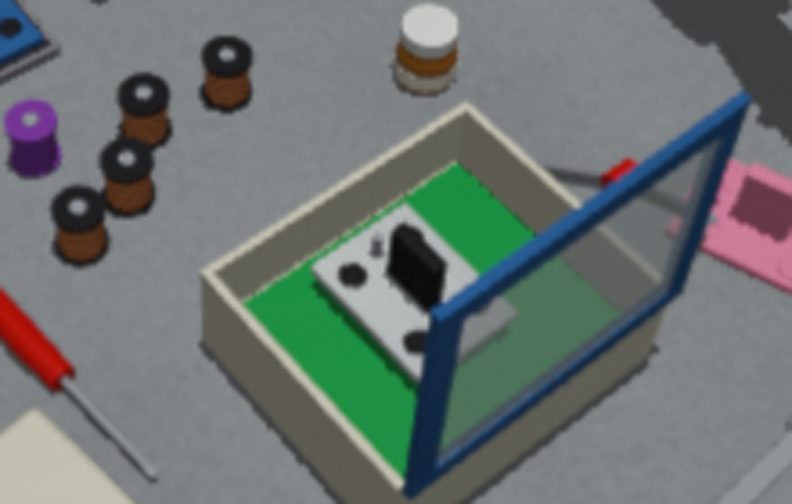

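Two cameras agree. The chest centre is at about (0.563, 0.176) with its x axis at yaw 83°. The plate handle is at about (0.562, 0.156), top about 0.110, the knee at (0.433, 0.221, 0.13) and the free rest at (0.462, -0.329). All of these match the given sizes. The nest plate is the aluminium one inside the chest; the pink plate at (470,252) sits outside, so I leave it. I'll rise and turn first, then cross above the lid.

```bash
cat > d.py <<'E'
# d.py x y z yaw [a d]: how far from the measured TCP pose to a target, in tool axes/units; z is the TCP height
import sys; from h import *
from scipy.spatial.transform import Rotation as R
def go(x,y,z,yaw):
    o=env.get_obs(); p=np.array(o["tool_pos"]); r=R.from_euler("xyz",o["tool_rot"],degrees=True)
    t=r.inv().apply(np.array([x,y,z])-p)/.08
    w=(r.inv()*R.from_euler("xyz",[180,0,yaw],degrees=True)).as_rotvec()/np.pi
    print("t",t.round(3),"turn",w.round(4),"| pos",p.round(4),np.round(o["tool_rot"],2),"F",np.round(o["force"],1),"w",round(float(o["grip_width"]),4),"gf",round(float(o["grasp_force"]),1),"T",round(float(o["time_s"]),2))
if __name__=="__main__": go(*map(float,sys.argv[1:5]))
E
python3 -m creep '{"translation":[[0,0,-0.45],[0,0,-0.45],[0,0,-0.45],[0,0,-0.45],[0,0,-0.45]],"turn":[[0,0,0.0524],[0,0,0.0524],[0,0,0.0524],[0,0,0.0524],[0,0,0.0524]],"grip":[1,1,1,1,1]}'
python3 -m creep '{"translation":[[0,0,0],[0,0,0],[0,0,0],[0,0,0]],"turn":[[0,0,0.0524],[0,0,0.0524],[0,0,0.0524],[0,0,0]],"grip":[1,1,1,1]}'
python3 d.py .562 .156 .4 83
```

```text
time_s: 0.78
tool_pos: [0.2379, 0.6047, 0.4034]
tool_rot: [-180.0, 0.0, 111.1]
force: [-0.9, 0.1, -0.3]
grip_width: 0.0869
grasp_force: 0.0
time_s: 1.27
tool_pos: [0.2379, 0.6048, 0.4022]
tool_rot: [180.0, 0.0, 83.2]
force: [-0.7, -1.2, -0.3]
grip_width: 0.087
grasp_force: 0.0
t [-5.089  4.689  0.031] turn [0.     0.0002 0.0009] | pos [0.2379 0.6048 0.4022] [1.800e+02 4.000e-02 8.317e+01] F [-0.7 -1.2 -0.3] w 0.087 gf 0.0 T 1.27
```

```bash

python3 -m creep '{"translation":[[-0.51,0.47,0],[-0.51,0.47,0],[-0.51,0.47,0],[-0.51,0.47,0],[-0.51,0.47,0]],"turn":[[0,0,0],[0,0,0],[0,0,0],[0,0,0],[0,0,0]],"grip":[1,1,1,1,1]}'
python3 -m creep '{"translation":[[-0.51,0.47,0],[-0.51,0.47,0],[-0.51,0.47,0],[-0.51,0.47,0],[-0.51,0.47,0]],"turn":[[0,0,0],[0,0,0],[0,0,0],[0,0,0],[0,0,0]],"grip":[1,1,1,1,1]}'
python3 -m creep '{"translation":[[0,0,0.5],[0,0,0.5],[0,0,0.5],[0,0,0.5],[0,0,0]],"turn":[[0,0,0],[0,0,0],[0,0,0],[0,0,0],[0,0,0]],"grip":[1,1,1,1,1]}'
python3 d.py .562 .156 .074 83
python3 - <<'E'
from h import *
c=cam("wrist"); save(c,"pics/w1.png"); np.save("pics/w1.npy",c,allow_pickle=True)
E
```

```text
time_s: 1.9
tool_pos: [0.4008, 0.378, 0.4026]
tool_rot: [180.0, -0.0, 83.3]
force: [0.2, 0.2, 0.6]
grip_width: 0.0871
grasp_force: 0.0
time_s: 2.52
tool_pos: [0.5627, 0.153, 0.4027]
tool_rot: [180.0, -0.0, 83.3]
force: [0.4, 0.9, 0.4]
grip_width: 0.0873
grasp_force: 0.0
time_s: 3.15
tool_pos: [0.5598, 0.1541, 0.2394]
tool_rot: [-179.7, 0.2, 83.2]
force: [-0.5, -0.8, 0.7]
grip_width: 0.0866
grasp_force: 0.0
t [0.034 0.037 2.068] turn [-0.0019  0.001   0.0013] | pos [0.5598 0.1541 0.2394] [-179.66    0.18   83.23] F [-0.5 -0.8  0.7] w 0.0866 gf 0.0 T 3.15
```

View pics/w1.png

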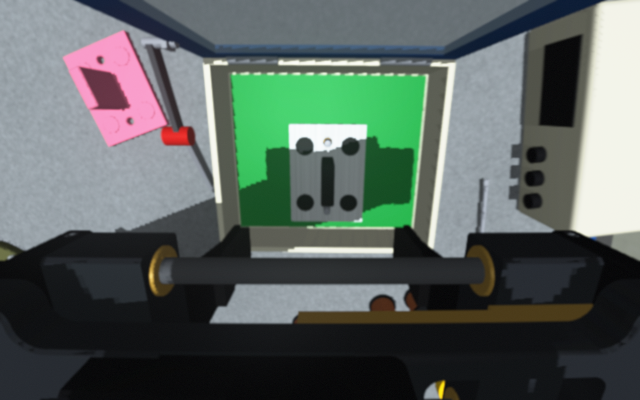

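The wrist view shows the aluminium plate with its black handle at (327,182), nearly upright in the picture, the red knee at (177,136), and a pink decoy outside at (110,88). I'll refine handle, plate and knee from this view.

```bash
python3 - <<'E'
from h import *
c=np.load("pics/w1.npy",allow_pickle=True).item(); P=cloud(c)
hsv=cv2.cvtColor(c["frame"],cv2.COLOR_RGB2HSV); H,S,V=[hsv[...,i].astype(int) for i in range(3)]
b=np.zeros(H.shape,bool); b[115:225,285:370]=1
def rp(n,m):
    p=P[m]; print(n,m.sum(),p.mean(0).round(4),cv2.minAreaRect((p[:,:2]*1000).astype(np.float32)))
rp("handle",b&(P[...,2]>.085)&(P[...,2]<.12))
rp("handletop",b&(abs(P[...,2]-.108)<.004))
rp("plate",b&(abs(P[...,2]-.054)<.005)&(S<70))
b[:]=0;b[120:150,155:200]=1
rp("knee",b&((H<8)|(H>172))&(S>150))
b[:]=0;b[55:265,190:470]=1
m=b&(abs(P[...,2]-.09)<.005)&(S<90)&(V>60); rp("rim",m)
rp("green",b&(abs(P[...,2]-.03)<.006)&(H>45)&(H<75)&(S>100))
E
```

```text
handle 597 [0.5659 0.1577 0.1073] ((565.5012817382812, 155.9597625732422), (45.594573974609375, 13.875836372375488), 83.02308654785156)
handletop 559 [0.5658 0.1563 0.1082] ((565.3515625, 155.82760620117188), (45.26050567626953, 13.872252464294434), 83.41259765625)
plate 6247 [0.566  0.1597 0.0544] ((565.8746948242188, 155.30859375), (119.93656158447266, 89.88961029052734), 83.02345275878906)
knee 500 [0.4348 0.2245 0.1326] ((495.3833312988281, 222.63223266601562), (17.59315299987793, 149.2257843017578), 87.93860626220703)
rim 5239 [0.5681 0.1955 0.09  ] ((562.9168090820312, 176.32827758789062), (211.5068359375, 261.663330078125), 82.90140533447266)
green 20152 [0.5704 0.193  0.0309] ((568.4361572265625, 176.2532958984375), (194.11158752441406, 234.21849060058594), 82.93038940429688)
```

The handle is at (0.5655, 0.156), which makes the chest centre (0.568, 0.176), consistent with the green bed. Next I descend and grip.

```bash

python3 -m creep '{"translation":[[0.03,0.068,0.4],[0,0,0.4],[0,0,0.4],[0,0,0.4],[0,0,0.4]],"turn":[[0,0,0.001],[0,0,0],[0,0,0],[0,0,0],[0,0,0]],"grip":[1,1,1,1,1]}'
python3 -m creep '{"translation":[[0,0,0.06],[0,0,0],[0,0,0]],"turn":[[0,0,0],[0,0,0],[0,0,0]],"grip":[1,1,1]}'
python3 d.py .5655 .156 .074 83
```

```text
time_s: 3.82
tool_pos: [0.5699, 0.1572, 0.0845]
tool_rot: [179.8, -0.1, 83.0]
force: [-0.4, -0.2, 0.2]
grip_width: 0.0872
grasp_force: 0.0
time_s: 4.2
tool_pos: [0.5693, 0.1567, 0.08]
tool_rot: [179.8, -0.1, 82.9]
force: [1.1, -0.1, -0.1]
grip_width: 0.087
grasp_force: 0.0
t [-0.015 -0.046  0.075] turn [ 0.001  -0.0006 -0.0005] | pos [0.5693 0.1567 0.08  ] [ 1.7982e+02 -1.1000e-01  8.2910e+01] F [ 1.1 -0.1 -0.1] w 0.087 gf 0.0 T 4.2
```

```bash

python3 -m creep '{"translation":[[0,0,0.07],[0,0,0]],"turn":[[0,0,0],[0,0,0]],"grip":[1,1]}' >/dev/null; python3 d.py .5655 .156 .074 83
python3 -m creep '{"translation":[[0,0,0]],"turn":[[0,0,0]],"grip":[1]}'>/dev/null;  python3 d.py .5655 .156 .074 83
python3 -m creep '{"translation":[[0,0,0]],"turn":[[0,0,0]],"grip":[1]}'>/dev/null;  python3 d.py .5655 .156 .074 83
python3 - <<'E'
from h import *
c=cam("wrist"); save(c,"pics/w2.png"); np.save("pics/w2.npy",c,allow_pickle=True)
E
```

```text
t [-0.006 -0.025 -0.023] turn [-0.0001 -0.     -0.0006] | pos [0.5676 0.1562 0.0721] [-179.99   -0.     82.9 ] F [ 0.1 -0.1 -0.5] w 0.0872 gf 0.0 T 4.45
t [-0.007 -0.027 -0.022] turn [ 0.     -0.     -0.0006] | pos [0.5677 0.1563 0.0722] [ 1.800e+02 -1.000e-02  8.289e+01] F [ 0.4 -0.1  0.4] w 0.0871 gf 0.0 T 4.58
t [-0.006 -0.027 -0.022] turn [ 0.     -0.     -0.0006] | pos [0.5677 0.1562 0.0722] [ 1.7999e+02 -1.0000e-02  8.2890e+01] F [-0.  -0.7 -0.4] w 0.0869 gf 0.0 T 4.7
```

View pics/w2.png

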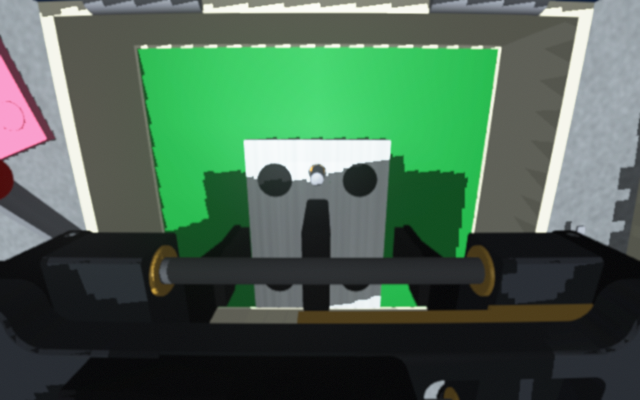

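The handle (image x 303–329) sits about 5 px left of the finger midpoint (321), so I shift about 2.3 mm and close softly, then firmly.

```bash

python3 -m creep '{"translation":[[0,-0.029,0],[0,0,0],[0,0,0]],"turn":[[0,0,0],[0,0,0],[0,0,0]],"grip":[1,0.5,0.3]}' 5
python3 -m creep '{"translation":[[0,0,0],[0,0,0],[0,0,0],[0,0,0],[0,0,0]],"turn":[[0,0,0],[0,0,0],[0,0,0],[0,0,0],[0,0,0]],"grip":[0,0,0,0,0]}' 5
python3 -m creep '{"translation":[[0,0,0],[0,0,0],[0,0,0]],"turn":[[0,0,0],[0,0,0],[0,0,0]],"grip":[0,0,0]}' 35
python3 d.py .5655 .156 .074 83
```

```text
time_s: 5.12
tool_pos: [0.5654, 0.1565, 0.0722]
tool_rot: [180.0, -0.0, 82.9]
force: [-0.1, 1.2, -0.5]
grip_width: 0.0743
grasp_force: 0.0
time_s: 5.75
tool_pos: [0.5654, 0.1565, 0.0722]
tool_rot: [180.0, -0.0, 82.9]
force: [-0.4, -0.1, 0.6]
grip_width: 0.0252
grasp_force: 0.0
time_s: 6.12
tool_pos: [0.5654, 0.1565, 0.0722]
tool_rot: [180.0, -0.0, 82.9]
force: [-1.0, 0.5, 0.5]
grip_width: 0.0139
grasp_force: 35.0
t [-0.006  0.002 -0.023] turn [ 0.     -0.     -0.0006] | pos [0.5654 0.1565 0.0722] [180.    -0.    82.89] F [-1.   0.5  0.5] w 0.0139 gf 35.0 T 6.12
```

Gripped (13.9 mm, 35 N). Now lifting slowly straight up.

```bash

python3 -m creep '{"translation":[[0,0,-0.1],[0,0,-0.1],[0,0,-0.1],[0,0,-0.1],[0,0,-0.1]],"turn":[[0,0,0],[0,0,0],[0,0,0],[0,0,0],[0,0,0]],"grip":[0,0,0,0,0]}' 45
python3 -m creep '{"translation":[[0,0,-0.2],[0,0,-0.3],[0,0,-0.4],[0,0,-0.3],[0,0,-0.1]],"turn":[[0,0,0],[0,0,0],[0,0,0],[0,0,0],[0,0,0]],"grip":[0,0,0,0,0]}'
python3 d.py .462 -.329 .2 8.9;python3 d.py .462 -.329 .2 83
python3 - <<'E'
from h import *
c=cam("side"); save(c,"pics/s2.png",(220,60,380,220),3); P=cloud(c)
c=cam("wrist"); save(c,"pics/w3.png"); P=cloud(c); H=cv2.cvtColor(c["frame"],cv2.COLOR_RGB2HSV)
E
```

```text
time_s: 6.75
tool_pos: [0.5655, 0.1566, 0.1129]
tool_rot: [180.0, -0.0, 82.9]
force: [-0.1, 0.2, -2.7]
grip_width: 0.0138
grasp_force: 45.0
time_s: 7.38
tool_pos: [0.5664, 0.1567, 0.2187]
tool_rot: [179.8, -0.1, 82.9]
force: [-0.0, -0.6, -3.2]
grip_width: 0.0139
grasp_force: 45.0
t [-6.186 -0.544  0.22 ] turn [ 0.0005 -0.0012  0.411 ] | pos [0.5664 0.1567 0.2187] [ 1.7982e+02 -1.1000e-01  8.2880e+01] F [-0.  -0.6 -3.2] w 0.0139 gf 45.0 T 7.38
t [-6.186 -0.544  0.22 ] turn [ 0.001  -0.0006 -0.0007] | pos [0.5664 0.1567 0.2187] [ 1.7982e+02 -1.1000e-01  8.2880e+01] F [-0.  -0.6 -3.2] w 0.0139 gf 45.0 T 7.38
```

View pics/s2.png

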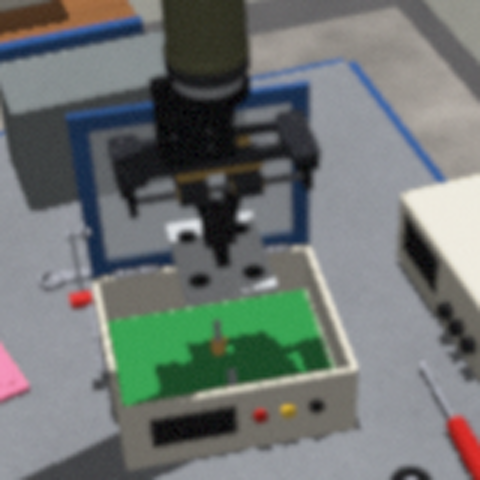

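The plate is level, clear of both pins and held well above the chest. I'll carry it towards the free rest at this height and work out where the neighbours are.

```bash

python3 -m creep '{"translation":[[-0.3,-0.03,0],[-0.5,-0.04,0],[-0.5,-0.04,0],[-0.5,-0.04,0],[-0.5,-0.04,0]],"turn":[[0,0,0],[0,0,0],[0,0,0],[0,0,0],[0,0,0]],"grip":[0,0,0,0,0]}'
python3 -m creep '{"translation":[[-0.5,-0.05,0],[-0.5,-0.05,0],[-0.5,-0.05,0],[-0.5,-0.05,0],[-0.5,-0.05,0]],"turn":[[0,0,0],[0,0,0],[0,0,0],[0,0,0],[0,0,0]],"grip":[0,0,0,0,0]}'
python3 -m creep '{"translation":[[-0.5,-0.05,0],[-0.5,-0.05,0],[-0.38,0,0],[0,0,0],[0,0,0]],"turn":[[0,0,0],[0,0,0],[0,0,-0.03],[0,0,-0.03],[0,0,-0.028]],"grip":[0,0,0,0,0]}'
python3 -m creep '{"translation":[[0,0,0],[0,0,0]],"turn":[[0,0,0],[0,0,0]],"grip":[0,0]}'>/dev/null
python3 d.py .462 -.329 .04 98.9
python3 - <<'E'
from h import *
c=cam("wrist"); save(c,"pics/w4.png"); P=cloud(c)
D=np.load("pics/side0.npy",allow_pickle=True).item(); S=np.load("pics/scene0.npy",allow_pickle=True).item()
for n,c,b in(("side",D,(335,265,410,395)),("scene",S,(190,95,275,225))):
    P=cloud(c); h=cv2.cvtColor(c["frame"],cv2.COLOR_RGB2HSV).astype(int)
    m=(h[...,0]>95)&(h[...,0]<130)&(h[...,1]>100)&(P[...,2]>.005); mm=np.zeros_like(m); mm[b[1]:b[3],b[0]:b[2]]=1
    k,l,st,ce=cv2.connectedComponentsWithStats((m&mm).astype(np.uint8))
    for i in range(1,k):
        if st[i,4]>60: q=P[l==i]; print(n,ce[i].round(),q.min(0).round(3),q.max(0).round(3))
    # rest from black mask projected on plane z=.012
E
```

```text
time_s: 8.1
tool_pos: [0.5258, -0.0269, 0.2149]
tool_rot: [-179.9, 0.0, 82.8]
force: [0.1, -0.3, -2.0]
grip_width: 0.0136
grasp_force: 45.0
time_s: 8.72
tool_pos: [0.4808, -0.2222, 0.215]
tool_rot: [-179.9, -0.0, 82.8]
force: [0.7, 0.1, -3.4]
grip_width: 0.0138
grasp_force: 45.0
time_s: 9.35
tool_pos: [0.459, -0.3298, 0.2148]
tool_rot: [-179.9, -0.1, 98.7]
force: [0.3, -0.1, -2.8]
grip_width: 0.0138
grasp_force: 45.0
t [-0.006  0.02   2.195] turn [-0.0002 -0.0002 -0.0016] | pos [ 0.4605 -0.3289  0.2156] [-1.7996e+02 -4.0000e-02  9.8610e+01] F [-0.3 -0.9 -2.5] w 0.0135 gf 45.0 T 9.6
side [368. 301.] [ 0.291 -0.805  0.007] [ 0.671 -0.24   1.024]
side [365. 367.] [ 0.291 -0.805  0.005] [ 0.565 -0.437  1.024]
scene [206. 106.] [ 0.452 -0.681  0.115] [1.119 0.536 1.059]
scene [224. 141.] [ 0.45  -0.669  0.005] [1.119 0.536 1.059]
scene [244. 196.] [ 0.556 -0.381  0.007] [1.119 0.536 1.059]
```

View pics/w4.png

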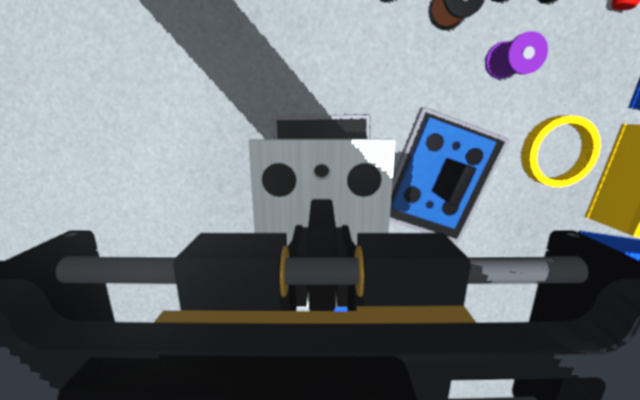

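The plate hovers centred over the rest (the rest edge at x 277–370 lines up with the plate at 248–395). The spare is clear to its right. I'll lower with a slow finish.

```bash

python3 -m creep '{"translation":[[0,0.02,0.3],[0,0,0.4],[0,0,0.4],[0,0,0.4],[0,0,0.2]],"turn":[[0,0,0],[0,0,0],[0,0,0],[0,0,0],[0,0,0]],"grip":[0,0,0,0,0]}'
python3 -m creep '{"translation":[[0,0,0.12],[0,0,0.12],[0,0,0.06],[0,0,0],[0,0,0]],"turn":[[0,0,0],[0,0,0],[0,0,0],[0,0,0],[0,0,0]],"grip":[0,0,0,0,0]}'
python3 d.py .462 -.329 .04 98.9
```

```text
time_s: 10.28
tool_pos: [0.462, -0.3277, 0.0784]
tool_rot: [-179.9, -0.1, 98.7]
force: [-0.4, 1.7, -2.5]
grip_width: 0.0137
grasp_force: 45.0
time_s: 10.9
tool_pos: [0.4633, -0.3287, 0.0567]
tool_rot: [179.9, 0.0, 98.7]
force: [-0.2, -1.3, -3.1]
grip_width: 0.0137
grasp_force: 45.0
t [-0.001 -0.017  0.208] turn [ 0.0003  0.0002 -0.001 ] | pos [ 0.4633 -0.3287  0.0567] [1.7995e+02 3.0000e-02 9.8730e+01] F [-0.2 -1.3 -3.1] w 0.0137 gf 45.0 T 10.9
```

```bash

python3 -m creep '{"translation":[[0,-0.01,0.1],[0,0,0.08],[0,0,0],[0,0,0]],"turn":[[0,0,0],[0,0,0],[0,0,0],[0,0,0]],"grip":[0,0,0,0]}'
for i in 1; do python3 -m creep '{"translation":[[0,0,0.02],[0,0,0],[0,0,0]],"turn":[[0,0,0],[0,0,0],[0,0,0]],"grip":[0,0,0]}'; done
python3 -m creep '{"translation":[[0,0,0.02],[0,0,0],[0,0,0]],"turn":[[0,0,0],[0,0,0],[0,0,0]],"grip":[0,0,0]}'
```

```text
time_s: 11.4
tool_pos: [0.4621, -0.3287, 0.0417]
tool_rot: [-180.0, -0.0, 98.7]
force: [0.2, -0.6, -3.2]
grip_width: 0.0137
grasp_force: 45.0
time_s: 11.78
tool_pos: [0.4622, -0.3286, 0.0402]
tool_rot: [180.0, 0.0, 98.7]
force: [0.0, 0.6, -2.0]
grip_width: 0.0139
grasp_force: 45.0
time_s: 12.15
tool_pos: [0.4622, -0.3286, 0.0385]
tool_rot: [180.0, -0.0, 98.7]
force: [-0.7, 0.4, -3.3]
grip_width: 0.0135
grasp_force: 45.0
```

```bash

python3 -m creep '{"translation":[[0,0,0.02],[0,0,0],[0,0,0]],"turn":[[0,0,0],[0,0,0],[0,0,0]],"grip":[0,0,0]}'
python3 -m creep '{"translation":[[0,0,0.01],[0,0,0],[0,0,0]],"turn":[[0,0,0],[0,0,0],[0,0,0]],"grip":[0,0,0]}'
```

```text
time_s: 12.52
tool_pos: [0.4622, -0.3287, 0.0382]
tool_rot: [180.0, -0.1, 98.7]
force: [-3.5, 2.4, 7.6]
grip_width: 0.0134
grasp_force: 45.0
time_s: 12.9
tool_pos: [0.4622, -0.3287, 0.0381]
tool_rot: [180.0, -0.1, 98.7]
force: [-5.2, 4.3, 12.5]
grip_width: 0.0135
grasp_force: 45.0
```

Firm contact at the expected height, so I release, rise, and check from above while turning the gripper to the coil yaw of 173° (fingers closing along chest x, so its body stays clear of the knee).

```bash

python3 -m creep '{"translation":[[0,0,0],[0,0,0],[0,0,0],[0,0,0],[0,0,0]],"turn":[[0,0,0],[0,0,0],[0,0,0],[0,0,0],[0,0,0]],"grip":[0.35,0.35,0.35,0.35,0.35]}' 20
python3 -m creep '{"translation":[[0,0,-0.1],[0,0,-0.3],[0,0,-0.6],[0,0,-0.6],[0,0,-0.6]],"turn":[[0,0,0],[0,0,0],[0,0,0],[0,0,0],[0,0,0]],"grip":[0.35,0.35,0.35,0.35,0.35]}'
python3 -m creep '{"translation":[[0,0,0],[0,0,0],[0,0,0],[0,0,0],[0,0,0]],"turn":[[0,0,-0.052],[0,0,-0.052],[0,0,-0.052],[0,0,-0.052],[0,0,-0.052]],"grip":[0.7,0.7,0.7,0.7,0.7]}'
python3 -m creep '{"translation":[[0,0,0],[0,0,0],[0,0,0],[0,0,0]],"turn":[[0,0,-0.052],[0,0,-0.052],[0,0,-0.049],[0,0,0]],"grip":[0.7,0.7,0.7,0.7]}'
cat > coils.py <<'E'
from h import *
out=[]
for n in("scene","side"):
    c=cam(n); P=cloud(c); hsv=cv2.cvtColor(c["frame"],cv2.COLOR_RGB2HSV).astype(int)
    np.save(f"pics/{n}L.npy",c,allow_pickle=True)
    X,Y,Z=P[...,0],P[...,1],P[...,2]
    m=(Z>.035)&(Z<.06)&(X>.42)&(X<.78)&(Y<.06)&(Y>-.22)&~((hsv[...,0]>120)&(hsv[...,0]<160)&(hsv[...,1]>80))
    k,l,st,ce=cv2.connectedComponentsWithStats(m.astype(np.uint8))
    for i in range(1,k):
        if st[i,4]>60:
            q=P[l==i]; t=q[q[:,2]>.044]
            if len(t)>10: print(n,ce[i].round(),st[i,4],np.round(t[:,:2].mean(0),4),np.round(cv2.minEnclosingCircle(t[:,:2].astype(np.float32))[0],4),t[:,2].mean().round(3))
E
python3 coils.py
python3 - <<'E'
from h import *
c=np.load("pics/sideL.npy",allow_pickle=True).item(); save(c,"pics/s3.png",(230,200,430,390),3); P=cloud(c)
h=cv2.cvtColor(c["frame"],cv2.COLOR_RGB2HSV).astype(int)
X,Y,Z=P[...,0],P[...,1],P[...,2]
m=(abs(X-.462)<.1)&(abs(Y+.329)<.1)&(Z>.015)&(Z<.026)&(h[...,1]<60)&(h[...,2]>90); p=P[m]; print(m.sum(),p[:,2].mean(),cv2.minAreaRect((p[:,:2]*1000).astype(np.float32)))
A=np.c_[p[:,:2]-p[:,:2].mean(0),np.ones(len(p))]; print(np.linalg.lstsq(A,p[:,2],rcond=None)[0])
E
python3 d.py .501 -.099 .15 173
```

```text
time_s: 13.52
tool_pos: [0.4621, -0.3286, 0.036]
tool_rot: [-180.0, -0.0, 98.7]
force: [-0.1, -0.6, 0.4]
grip_width: 0.0303
grasp_force: 0.0
time_s: 14.15
tool_pos: [0.4619, -0.3287, 0.2143]
tool_rot: [180.0, 0.0, 98.7]
force: [0.6, 0.3, -0.6]
grip_width: 0.0302
grasp_force: 0.0
time_s: 14.78
tool_pos: [0.462, -0.3288, 0.2127]
tool_rot: [180.0, 0.0, 145.8]
force: [-0.7, -0.1, 0.1]
grip_width: 0.0604
grasp_force: 0.0
time_s: 15.28
tool_pos: [0.462, -0.3288, 0.2127]
tool_rot: [180.0, 0.0, 173.0]
force: [0.3, -0.4, 0.1]
grip_width: 0.0608
grasp_force: 0.0
scene [294. 216.] 153 [ 0.5758 -0.1165] [ 0.5759 -0.1173] 0.047
scene [317. 216.] 153 [ 0.5282 -0.0708] [ 0.5279 -0.0707] 0.047
scene [290. 234.] 167 [ 0.6296 -0.0767] [ 0.6299 -0.077 ] 0.047
scene [276. 248.] 177 [ 0.6863 -0.0681] [ 0.6865 -0.0683] 0.047
side [357. 221.] 144 [ 0.684  -0.0706] [ 0.6845 -0.0692] 0.049
side [342. 228.] 121 [ 0.631  -0.0808] [ 0.6299 -0.079 ] 0.049
1069 0.020090356539863435 ((475.4886779785156, -334.3489990234375), (143.49851989746094, 131.69223022460938), 9.324828147888184)
[-0.00055257  0.00728286  0.02009036]
t [-0.127  2.91   0.781] turn [ 0.      0.0001 -0.0006] | pos [ 0.4621 -0.3288  0.2125] [1.8000e+02 2.0000e-02 1.7289e+02] F [-0.2  0.3 -0.7] w 0.0612 gf 0.0 T 15.38
```

View pics/s3.png

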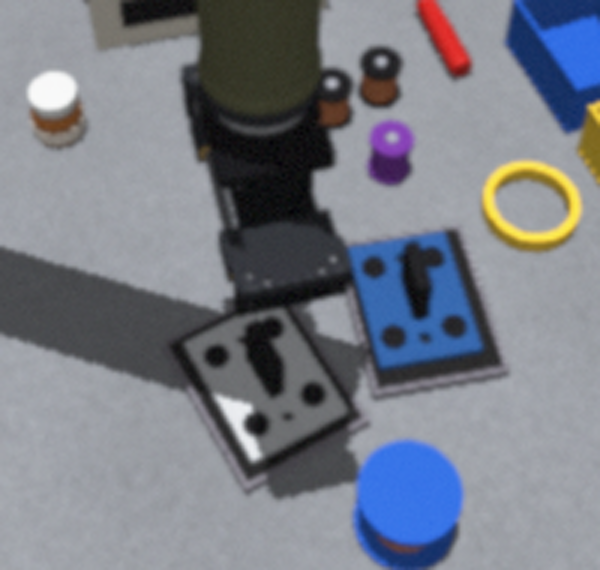

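The plate lies flat and centred on its rest (slope < 0.01 rad), spare untouched. Coil 1 has been knocked to (0.528, -0.071), and the other coils are unchanged. I'll go for coil 1.

```bash

python3 -m creep '{"translation":[[-0.06,0.4,0],[-0.06,0.5,0],[-0.06,0.5,0],[-0.06,0.5,0],[-0.06,0.5,0]],"turn":[[0,0,0],[0,0,0],[0,0,0],[0,0,0],[0,0,0]],"grip":[0.7,0.7,0.7,0.7,0.7]}'
python3 -m creep '{"translation":[[-0.06,0.5,0],[-0.06,0.4,0],[0,0,0.4],[0,0,0.4],[0,0,0.2]],"turn":[[0,0,0],[0,0,0],[0,0,0],[0,0,0],[0,0,0]],"grip":[0.7,0.7,0.7,0.7,0.7]}'
python3 -m creep '{"translation":[[0,0,0],[0,0,0],[0,0,0]],"turn":[[0,0,0],[0,0,0],[0,0,0]],"grip":[0.7,0.7,0.7]}' >/dev/null
python3 d.py .528 -.071 .011 173; python3 coils.py
python3 - <<'E'
from h import *
c=cam("wrist"); save(c,"pics/w5.png")
E
```

```text
time_s: 16.0
tool_pos: [0.5094, -0.1397, 0.2124]
tool_rot: [180.0, 0.0, 172.9]
force: [-0.3, 0.3, -0.9]
grip_width: 0.0611
grasp_force: 0.0
time_s: 16.62
tool_pos: [0.5264, -0.0705, 0.1306]
tool_rot: [-180.0, -0.1, 173.0]
force: [-0.4, 0.6, 0.1]
grip_width: 0.0608
grasp_force: 0.0
t [ 0.006 -0.004  1.531] turn [0.0002 0.0007 0.0003] | pos [ 0.5283 -0.0707  0.1335] [1.7997e+02 1.3000e-01 1.7305e+02] F [ 0.6  0.2 -0.1] w 0.0611 gf 0.0 T 17.0
scene [294. 216.] 156 [ 0.5766 -0.1157] [ 0.5755 -0.1161] 0.047
scene [317. 216.] 155 [ 0.529  -0.0706] [ 0.5278 -0.0699] 0.047
scene [290. 234.] 164 [ 0.6299 -0.077 ] [ 0.6296 -0.0771] 0.047
scene [276. 248.] 176 [ 0.6857 -0.0681] [ 0.6848 -0.0696] 0.047
side [357. 221.] 145 [ 0.6839 -0.0705] [ 0.6852 -0.0702] 0.049
side [340. 228.] 148 [ 0.6276 -0.0792] [ 0.6299 -0.0785] 0.049
side [308. 236.] 153 [ 0.5276 -0.0728] [ 0.5276 -0.0727] 0.049
side [328. 243.] 158 [ 0.5747 -0.1181] [ 0.5746 -0.1175] 0.049
```

View pics/w5.png

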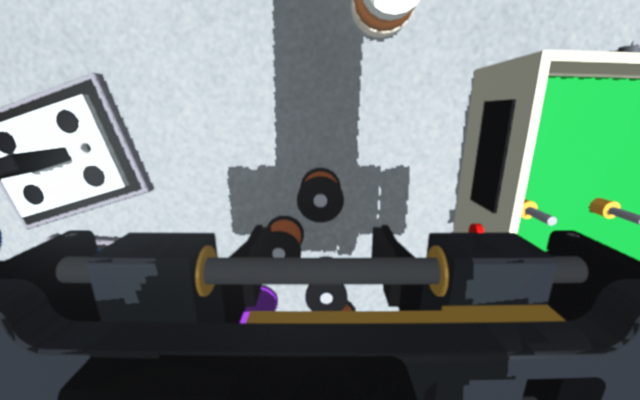

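The coil top is centred between the fingers at (320,200); its neighbour at (283,240) is clear. I'll descend, grip and lift.

```bash

python3 -m creep '{"translation":[[0,0,0.4],[0,0,0.4],[0,0,0.4],[0,0,0.2],[0,0,0.13]],"turn":[[0,0,0],[0,0,0],[0,0,0],[0,0,0],[0,0,0]],"grip":[0.7,0.7,0.7,0.7,0.7]}'
python3 -m creep '{"translation":[[0,0,0],[0,0,0],[0,0,0],[0,0,0],[0,0,0]],"turn":[[0,0,0],[0,0,0],[0,0,0],[0,0,0],[0,0,0]],"grip":[0.7,0.3,0.3,0.3,0.3]}' 12
python3 -m creep '{"translation":[[0,0,0],[0,0,0],[0,0,0]],"turn":[[0,0,0],[0,0,0],[0,0,0]],"grip":[0.3,0.3,0.3]}' 15
python3 -m creep '{"translation":[[0,0,-0.2],[0,0,-0.5],[0,0,-0.5],[0,0,-0.5],[0,0,-0.2]],"turn":[[0,0,0],[0,0,0],[0,0,0],[0,0,0],[0,0,0]],"grip":[0.3,0.3,0.3,0.3,0.3]}'
python3 d.py .4901 .1655 .165 173
```

```text
time_s: 17.77
tool_pos: [0.5276, -0.0706, 0.0095]
tool_rot: [180.0, 0.0, 173.1]
force: [-1.1, -0.7, 0.7]
grip_width: 0.0607
grasp_force: 0.0
time_s: 18.4
tool_pos: [0.5279, -0.0708, 0.0104]
tool_rot: [180.0, 0.1, 173.1]
force: [-0.7, -1.1, 3.8]
grip_width: 0.0407
grasp_force: 12.2
time_s: 18.77
tool_pos: [0.5279, -0.0708, 0.0104]
tool_rot: [180.0, 0.1, 173.1]
force: [-0.6, 0.0, 4.2]
grip_width: 0.0403
grasp_force: 15.3
time_s: 19.4
tool_pos: [0.5284, -0.0707, 0.1645]
tool_rot: [179.9, 0.2, 173.1]
force: [-0.3, 0.1, -0.6]
grip_width: 0.04
grasp_force: 15.0
t [ 0.832  2.873 -0.007] turn [0.0003 0.0012 0.0004] | pos [ 0.5284 -0.0707  0.1645] [179.94   0.22 173.07] F [-0.3  0.1 -0.6] w 0.04 gf 15.0 T 19.4
```

```bash

python3 -m creep '{"translation":[[0.14,0.3,0],[0.14,0.5,0],[0.14,0.5,0],[0.14,0.5,0],[0.14,0.5,0]],"turn":[[0,0,0],[0,0,0],[0,0,0],[0,0,0],[0,0,0]],"grip":[0.3,0.3,0.3,0.3,0.3]}'
python3 -m creep '{"translation":[[0.13,0.4,0],[0,0.17,0],[0,0,0],[0,0,0],[0,0,0]],"turn":[[0,0,0],[0,0,0],[0,0,0],[0,0,0],[0,0,0]],"grip":[0.3,0.3,0.3,0.3,0.3]}'
python3 d.py .4901 .1655 .042 173
python3 - <<'E'
from h import *
c=cam("wrist"); save(c,"pics/w6.png"); c=cam("side"); 
a=c["frame"][110:230,220:360,::-1]; cv2.imwrite("pics/s6.png",cv2.resize(a,None,fx=4,fy=4,interpolation=cv2.INTER_CUBIC))
E
```

```text
time_s: 20.02
tool_pos: [0.4928, 0.1199, 0.1608]
tool_rot: [-180.0, -0.1, 173.1]
force: [0.3, 0.3, -0.6]
grip_width: 0.0402
grasp_force: 15.0
time_s: 20.65
tool_pos: [0.4895, 0.1637, 0.1617]
tool_rot: [-180.0, 0.0, 172.9]
force: [0.2, 0.6, -1.2]
grip_width: 0.0406
grasp_force: 15.0
t [-0.005  0.024  1.496] turn [-0.0001  0.     -0.0004] | pos [0.4895 0.1637 0.1617] [-179.98    0.    172.92] F [ 0.2  0.6 -1.2] w 0.0406 gf 15.0 T 20.65
```

View pics/s6.png

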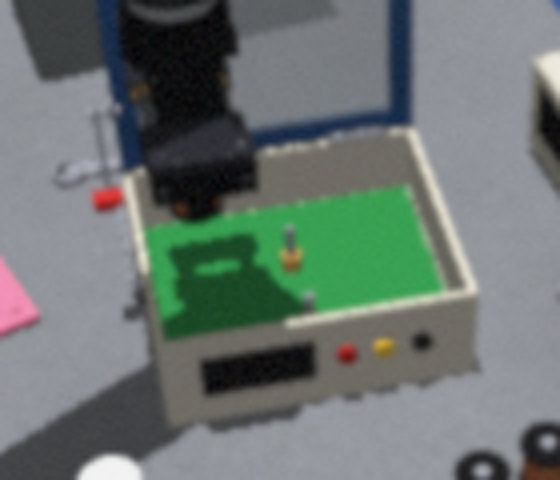

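The coil hangs upright under the gripper inside the chest outline, and the knee (105,198 in the crop) is clear of the gripper. Lowering it onto the bed.

```bash

python3 -m creep '{"translation":[[0,0.02,0.4],[0,0,0.4],[0,0,0.4],[0,0,0.15],[0,0,0.05]],"turn":[[0,0,0],[0,0,0],[0,0,0],[0,0,0],[0,0,0]],"grip":[0.3,0.3,0.3,0.3,0.3]}'
python3 -m creep '{"translation":[[0,0,0.05],[0,0,0.05],[0,0,0],[0,0,0]],"turn":[[0,0,0],[0,0,0],[0,0,0],[0,0,0]],"grip":[0.3,0.3,0.3,0.3]}'
python3 -m creep '{"translation":[[0,0,0.02],[0,0,0],[0,0,0]],"turn":[[0,0,0],[0,0,0],[0,0,0]],"grip":[0.3,0.3,0.3]}'
```

```text
time_s: 21.38
tool_pos: [0.4894, 0.1667, 0.0497]
tool_rot: [-180.0, -0.0, 173.0]
force: [-0.3, -0.5, -1.0]
grip_width: 0.0403
grasp_force: 15.0
time_s: 21.88
tool_pos: [0.4896, 0.1671, 0.0421]
tool_rot: [180.0, 0.0, 173.1]
force: [0.1, -0.0, -1.7]
grip_width: 0.0405
grasp_force: 15.0
time_s: 22.25
tool_pos: [0.4896, 0.1671, 0.0405]
tool_rot: [180.0, 0.0, 173.1]
force: [0.0, -0.5, -0.2]
grip_width: 0.0405
grasp_force: 15.2
```

```bash

python3 -m creep '{"translation":[[0,0,0.012],[0,0,0],[0,0,0],[0,0,0],[0,0,0]],"turn":[[0,0,0],[0,0,0],[0,0,0],[0,0,0],[0,0,0]],"grip":[0.3,0.3,0.6,0.6,0.6]}'
python3 -m creep '{"translation":[[0,0,0],[0,0,-0.1],[0,0,-0.5],[0,0,-0.5],[0,0,-0.5]],"turn":[[0,0,0],[0,0,0],[0,0,0],[0,0,0],[0,0,0]],"grip":[0.6,0.6,0.6,0.6,0.6]}'
python3 -m creep '{"translation":[[-0.2,-0.5,0],[-0.2,-0.5,0],[-0.2,-0.5,0],[-0.2,-0.5,0],[-0.2,-0.5,0]],"turn":[[0,0,0],[0,0,0],[0,0,0],[0,0,0],[0,0,0]],"grip":[0.7,0.7,0.7,0.7,0.7]}'
python3 -m creep '{"translation":[[-0.25,-0.5,0],[-0.24,-0.4,0],[0,0,0.2],[0,0,0],[0,0,0]],"turn":[[0,0,0],[0,0,0],[0,0,0],[0,0,0],[0,0,0]],"grip":[0.7,0.7,0.7,0.7,0.7]}'
python3 d.py .575 -.117 .011 173; python3 coils.py
python3 - <<'E'
from h import *
S=np.load("pics/sceneL.npy",allow_pickle=True).item(); P=cloud(S); h=cv2.cvtColor(S["frame"],cv2.COLOR_RGB2HSV).astype(int)
m=(h[...,0]>125)&(h[...,0]<160)&(h[...,1]>80)&(P[...,2]>.03)&(P[...,2]<.06)&(abs(P[...,1])<.25); print("purple",P[m].mean(0))
C=np.array([.568,.176,.03]);a=np.deg2rad(82.95);R=np.array([[np.cos(a),np.sin(a),0],[-np.sin(a),np.cos(a),0],[0,0,1]])
for n in("scene","side"):
    c=np.load(f"pics/{n}L.npy",allow_pickle=True).item();Q=(cloud(c)-C)@R.T
    h=cv2.cvtColor(c["frame"],cv2.COLOR_RGB2HSV).astype(int)
    m=(abs(Q[...,0])<.085)&(abs(Q[...,1])<.105)&(Q[...,2]>.042)&(Q[...,2]<.056)
    k,l,st,ce=cv2.connectedComponentsWithStats(m.astype(np.uint8))
    for i in range(1,k):
        if st[i,4]>40: q=Q[l==i]; print(n,"in chest",st[i,4],q.mean(0).round(4))
E
```

```text
time_s: 22.88
tool_pos: [0.4891, 0.1669, 0.0389]
tool_rot: [-180.0, -0.0, 173.1]
force: [0.6, 0.3, 0.3]
grip_width: 0.0519
grasp_force: 0.0
time_s: 23.5
tool_pos: [0.4893, 0.1668, 0.1691]
tool_rot: [180.0, 0.0, 173.1]
force: [0.5, 0.8, 0.3]
grip_width: 0.0522
grasp_force: 0.0
time_s: 24.12
tool_pos: [0.5449, -0.0426, 0.1679]
tool_rot: [180.0, 0.1, 173.1]
force: [1.0, 0.4, 0.3]
grip_width: 0.061
grasp_force: 0.0
time_s: 24.75
tool_pos: [0.5747, -0.1157, 0.1512]
tool_rot: [179.9, -0.0, 173.2]
force: [0.1, 0.4, 0.3]
grip_width: 0.0609
grasp_force: 0.0
t [-0.007 -0.017  1.753] turn [ 0.0003 -0.0002  0.0011] | pos [ 0.5747 -0.1157  0.1512] [ 1.7995e+02 -3.0000e-02  1.7320e+02] F [0.1 0.4 0.3] w 0.0609 gf 0.0 T 24.75
scene [294. 216.] 157 [ 0.5764 -0.1148] [ 0.5754 -0.1157] 0.047
scene [290. 234.] 167 [ 0.6298 -0.0766] [ 0.6289 -0.0768] 0.047
scene [276. 248.] 176 [ 0.6861 -0.0681] [ 0.6851 -0.0684] 0.047
side [358. 221.] 114 [ 0.6874 -0.0729] [ 0.6854 -0.0696] 0.048
side [341. 230.] 100 [ 0.628  -0.0855] [ 0.6274 -0.081 ] 0.049
side [328. 243.] 161 [ 0.5747 -0.1182] [ 0.5738 -0.118 ] 0.049
purple [ 0.65794328 -0.15523355  0.04464307]
scene in chest 175 [-0.0167  0.0755  0.0458]
side in chest 109 [-0.0202  0.0764  0.049 ]
```

Coil 1 stands at chest (-18, +76), top at 48 mm, as planned. Coil 2 next, going to the y = +28 slot.

```bash

python3 -m creep '{"translation":[[0,-0.012,0.4],[0,0,0.45],[0,0,0.45],[0,0,0.3],[0,0,0.155]],"turn":[[0,0,0],[0,0,0],[0,0,0],[0,0,0],[0,0,0]],"grip":[0.7,0.7,0.7,0.7,0.7]}'
python3 -m creep '{"translation":[[0,0,0],[0,0,0],[0,0,0],[0,0,0],[0,0,0]],"turn":[[0,0,0],[0,0,0],[0,0,0],[0,0,0],[0,0,0]],"grip":[0.7,0.3,0.3,0.3,0.3]}' 12
python3 -m creep '{"translation":[[0,0,0],[0,0,0],[0,0,0]],"turn":[[0,0,0],[0,0,0],[0,0,0]],"grip":[0.3,0.3,0.3]}' 15
python3 -m creep '{"translation":[[0,0,-0.2],[0,0,-0.5],[0,0,-0.5],[0,0,-0.5],[0,0,-0.23]],"turn":[[0,0,0],[0,0,0],[0,0,0],[0,0,0],[0,0,0]],"grip":[0.3,0.3,0.3,0.3,0.3]}'
python3 -m creep '{"translation":[[0.12,0.3,0],[0.12,0.5,0],[0.12,0.5,0],[0.12,0.5,0],[0.12,0.5,0]],"turn":[[0,0,0],[0,0,0],[0,0,0],[0,0,0],[0,0,0]],"grip":[0.3,0.3,0.3,0.3,0.3]}'
python3 -m creep '{"translation":[[0.14,0.5,0],[0.14,0.4,0],[0,0.17,0],[0,0,0],[0,0,0]],"turn":[[0,0,0],[0,0,0],[0,0,0],[0,0,0],[0,0,0]],"grip":[0.3,0.3,0.3,0.3,0.3]}'
python3 d.py .5377 .1596 .042 173
```

```text
time_s: 25.48
tool_pos: [0.5743, -0.1175, 0.0099]
tool_rot: [180.0, -0.1, 173.1]
force: [-0.5, -0.5, 0.5]
grip_width: 0.061
grasp_force: 0.0
time_s: 26.1
tool_pos: [0.5754, -0.1183, 0.0116]
tool_rot: [180.0, 0.1, 173.1]
force: [-0.5, 0.5, 4.0]
grip_width: 0.0404
grasp_force: 12.2
time_s: 26.48
tool_pos: [0.5754, -0.1183, 0.0116]
tool_rot: [180.0, 0.1, 173.1]
force: [-0.6, 1.0, 5.7]
grip_width: 0.0401
grasp_force: 15.2
time_s: 27.1
tool_pos: [0.5756, -0.1189, 0.168]
tool_rot: [180.0, 0.2, 173.1]
force: [-0.4, 0.6, -1.6]
grip_width: 0.0403
grasp_force: 14.8
time_s: 27.72
tool_pos: [0.5483, 0.0711, 0.1644]
tool_rot: [-180.0, -0.1, 173.1]
force: [0.7, 0.3, -0.9]
grip_width: 0.04
grasp_force: 14.8
time_s: 28.35
tool_pos: [0.5378, 0.1554, 0.165]
tool_rot: [-179.9, 0.0, 172.9]
force: [-0.5, -0.1, -0.3]
grip_width: 0.0402
grasp_force: 14.8
t [0.008 0.054 1.537] turn [-0.0004  0.     -0.0005] | pos [0.5378 0.1554 0.165 ] [-179.93    0.    172.92] F [-0.5 -0.1 -0.3] w 0.0402 gf 14.8 T 28.35
```

```bash

python3 -m creep '{"translation":[[0,0.04,0.4],[0,0,0.4],[0,0,0.4],[0,0,0.2],[0,0,0.05]],"turn":[[0,0,0],[0,0,0],[0,0,0],[0,0,0],[0,0,0]],"grip":[0.3,0.3,0.3,0.3,0.3]}'
python3 -m creep '{"translation":[[0,0,0.05],[0,0,0.03],[0,0,0],[0,0,0]],"turn":[[0,0,0],[0,0,0],[0,0,0],[0,0,0]],"grip":[0.3,0.3,0.3,0.3]}'
python3 -m creep '{"translation":[[0,0,0.015],[0,0,0],[0,0,0]],"turn":[[0,0,0],[0,0,0],[0,0,0]],"grip":[0.3,0.3,0.3]}'
```

```text
time_s: 28.98
tool_pos: [0.5376, 0.1597, 0.0486]
tool_rot: [-179.9, -0.1, 173.0]
force: [-0.7, 0.5, -0.8]
grip_width: 0.0399
grasp_force: 14.8
time_s: 29.48
tool_pos: [0.5381, 0.1611, 0.0433]
tool_rot: [180.0, 0.0, 173.1]
force: [-0.2, 0.5, -0.7]
grip_width: 0.0403
grasp_force: 14.8
time_s: 29.85
tool_pos: [0.5379, 0.161, 0.0417]
tool_rot: [180.0, 0.0, 173.1]
force: [-0.3, -0.1, -0.1]
grip_width: 0.0402
grasp_force: 14.9
```

```bash

python3 -m creep '{"translation":[[0,0,0.012],[0,0,0],[0,0,0],[0,0,0],[0,0,0]],"turn":[[0,0,0],[0,0,0],[0,0,0],[0,0,0],[0,0,0]],"grip":[0.3,0.3,0.6,0.6,0.6]}'
python3 -m creep '{"translation":[[0,0,0],[0,0,-0.1],[0,0,-0.5],[0,0,-0.5],[0,0,-0.5]],"turn":[[0,0,0],[0,0,0],[0,0,0],[0,0,0],[0,0,0]],"grip":[0.6,0.6,0.6,0.6,0.6]}'
python3 -m creep '{"translation":[[-0.25,-0.47,0],[-0.25,-0.47,0],[-0.25,-0.47,0],[-0.25,-0.47,0],[-0.25,-0.47,0]],"turn":[[0,0,0],[0,0,0],[0,0,0],[0,0,0],[0,0,0]],"grip":[0.7,0.7,0.7,0.7,0.7]}'
python3 -m creep '{"translation":[[-0.24,-0.47,0],[0,0,0.25],[0,0,0],[0,0,0]],"turn":[[0,0,0],[0,0,0],[0,0,0],[0,0,0]],"grip":[0.7,0.7,0.7,0.7]}'
cat > chest.py <<'E'
from h import *
C=np.array([.568,.176,.03]);a=np.deg2rad(82.95);R=np.array([[np.cos(a),np.sin(a),0],[-np.sin(a),np.cos(a),0],[0,0,1]])
for n in("scene","side"):
    c=np.load(f"pics/{n}L.npy",allow_pickle=True).item();Q=(cloud(c)-C)@R.T
    m=(abs(Q[...,0])<.085)&(abs(Q[...,1])<.112)&(Q[...,2]>.043)&(Q[...,2]<.056)
    k,l,st,ce=cv2.connectedComponentsWithStats(m.astype(np.uint8))
    for i in range(1,k):
        if st[i,4]>40: q=Q[l==i]; print(n,"in chest",st[i,4],q.mean(0).round(4))
E
python3 d.py .629 -.0785 .011 173; python3 coils.py; python3 chest.py
```

```text
time_s: 30.48
tool_pos: [0.5377, 0.1609, 0.0405]
tool_rot: [-180.0, -0.0, 173.1]
force: [-0.3, 1.1, 0.1]
grip_width: 0.0517
grasp_force: 0.0
time_s: 31.1
tool_pos: [0.5378, 0.1608, 0.1705]
tool_rot: [180.0, 0.0, 173.1]
force: [1.4, 0.6, -0.3]
grip_width: 0.0517
grasp_force: 0.0
time_s: 31.72
tool_pos: [0.6149, -0.039, 0.1694]
tool_rot: [180.0, 0.1, 173.1]
force: [0.9, 0.2, 0.1]
grip_width: 0.0609
grasp_force: 0.0
time_s: 32.22
tool_pos: [0.6288, -0.0756, 0.1488]
tool_rot: [179.9, -0.0, 173.2]
force: [-0.1, -0.2, 0.4]
grip_width: 0.0609
grasp_force: 0.0
t [-0.008 -0.038  1.722] turn [ 0.0003 -0.0001  0.0011] | pos [ 0.6288 -0.0756  0.1488] [ 1.7994e+02 -2.0000e-02  1.7320e+02] F [-0.1 -0.2  0.4] w 0.0609 gf 0.0 T 32.23
scene [290. 234.] 166 [ 0.6292 -0.0767] [ 0.6297 -0.0774] 0.047
scene [276. 248.] 174 [ 0.6859 -0.0681] [ 0.6851 -0.0692] 0.047
side [357. 221.] 143 [ 0.684  -0.0703] [ 0.6856 -0.0712] 0.049
side [340. 228.] 153 [ 0.6277 -0.0793] [ 0.6281 -0.0781] 0.049
scene in chest 168 [-0.0168  0.0752  0.0461]
scene in chest 186 [-0.017   0.0277  0.046 ]
side in chest 108 [-0.0208  0.0285  0.049 ]
side in chest 106 [-0.0198  0.0764  0.049 ]
```

Two coils stand correctly in the chest. Coil 3 goes to the y = -40 slot.

```bash

python3 -m creep '{"translation":[[0,-0.03,0.4],[0,0,0.45],[0,0,0.45],[0,0,0.3],[0,0,0.12]],"turn":[[0,0,0],[0,0,0],[0,0,0],[0,0,0],[0,0,0]],"grip":[0.7,0.7,0.7,0.7,0.7]}'
python3 -m creep '{"translation":[[0,0,0],[0,0,0],[0,0,0],[0,0,0],[0,0,0]],"turn":[[0,0,0],[0,0,0],[0,0,0],[0,0,0],[0,0,0]],"grip":[0.7,0.3,0.3,0.3,0.3]}' 12
python3 -m creep '{"translation":[[0,0,0],[0,0,0],[0,0,0]],"turn":[[0,0,0],[0,0,0],[0,0,0]],"grip":[0.3,0.3,0.3]}' 15
python3 -m creep '{"translation":[[0,0,-0.2],[0,0,-0.5],[0,0,-0.5],[0,0,-0.5],[0,0,-0.23]],"turn":[[0,0,0],[0,0,0],[0,0,0],[0,0,0],[0,0,0]],"grip":[0.3,0.3,0.3,0.3,0.3]}'
python3 -m creep '{"translation":[[0.11,0.3,0],[0.11,0.5,0],[0.11,0.5,0],[0.11,0.5,0],[0.11,0.5,0]],"turn":[[0,0,0],[0,0,0],[0,0,0],[0,0,0],[0,0,0]],"grip":[0.3,0.3,0.3,0.3,0.3]}'
python3 -m creep '{"translation":[[0.1,0.4,0],[0,0.12,0],[0,0,0],[0,0,0]],"turn":[[0,0,0],[0,0,0],[0,0,0],[0,0,0]],"grip":[0.3,0.3,0.3,0.3]}'
python3 d.py .6052 .1513 .042 173
```

```text
time_s: 32.95
tool_pos: [0.6279, -0.0788, 0.01]
tool_rot: [180.0, -0.1, 173.1]
force: [-0.3, -0.8, -0.2]
grip_width: 0.0608
grasp_force: 0.0
time_s: 33.58
tool_pos: [0.6292, -0.0796, 0.0119]
tool_rot: [180.0, 0.1, 173.1]
force: [0.1, 0.3, 4.0]
grip_width: 0.0398
grasp_force: 12.2
time_s: 33.95
tool_pos: [0.6292, -0.0797, 0.0119]
tool_rot: [180.0, 0.1, 173.1]
force: [-0.4, 0.6, 4.6]
grip_width: 0.04
grasp_force: 15.2
time_s: 34.58
tool_pos: [0.6295, -0.0804, 0.1683]
tool_rot: [180.0, 0.2, 173.0]
force: [1.1, -0.6, -1.3]
grip_width: 0.0402
grasp_force: 14.8
time_s: 35.2
tool_pos: [0.6061, 0.1091, 0.1645]
tool_rot: [-180.0, -0.1, 173.1]
force: [-0.3, 0.5, -1.0]
grip_width: 0.0401
grasp_force: 14.8
time_s: 35.7
tool_pos: [0.6045, 0.1477, 0.1653]
tool_rot: [-179.9, 0.0, 172.9]
force: [-0.1, -0.3, -1.4]
grip_width: 0.04
grasp_force: 14.8
t [-0.003  0.048  1.541] turn [-0.0005  0.     -0.0006] | pos [0.6045 0.1477 0.1653] [-1.7992e+02  1.0000e-02  1.7289e+02] F [-0.1 -0.3 -1.4] w 0.04 gf 14.8 T 35.7
```

```bash

python3 -m creep '{"translation":[[0,0.03,0.4],[0,0,0.4],[0,0,0.4],[0,0,0.2],[0,0,0.05]],"turn":[[0,0,0],[0,0,0],[0,0,0],[0,0,0],[0,0,0]],"grip":[0.3,0.3,0.3,0.3,0.3]}'
python3 -m creep '{"translation":[[0,0,0.05],[0,0,0.03],[0,0,0.02],[0,0,0],[0,0,0]],"turn":[[0,0,0],[0,0,0],[0,0,0],[0,0,0],[0,0,0]],"grip":[0.3,0.3,0.3,0.3,0.3]}'
python3 -m creep '{"translation":[[0,0,0.01],[0,0,0],[0,0,0],[0,0,0],[0,0,0]],"turn":[[0,0,0],[0,0,0],[0,0,0],[0,0,0],[0,0,0]],"grip":[0.3,0.3,0.6,0.6,0.6]}'
python3 -m creep '{"translation":[[0,0,0],[0,0,-0.1],[0,0,-0.5],[0,0,-0.5],[0,0,-0.5]],"turn":[[0,0,0],[0,0,0],[0,0,0],[0,0,0],[0,0,0]],"grip":[0.6,0.6,0.6,0.6,0.6]}'
python3 -m creep '{"translation":[[-0.23,-0.45,0],[-0.23,-0.45,0],[-0.22,-0.45,0],[-0.22,-0.45,0],[-0.22,-0.45,0]],"turn":[[0,0,0],[0,0,0],[0,0,0],[0,0,0],[0,0,0]],"grip":[0.7,0.7,0.7,0.7,0.7]}'
python3 -m creep '{"translation":[[-0.21,-0.37,0],[0,0,0.25],[0,0,0],[0,0,0]],"turn":[[0,0,0],[0,0,0],[0,0,0],[0,0,0]],"grip":[0.7,0.7,0.7,0.7]}'
python3 d.py .685 -.07 .011 173; python3 coils.py; python3 chest.py
```

```text
time_s: 36.33
tool_pos: [0.6043, 0.1515, 0.0488]
tool_rot: [-179.9, -0.1, 173.0]
force: [-0.2, 0.7, -0.8]
grip_width: 0.0398
grasp_force: 14.8
time_s: 36.95
tool_pos: [0.6049, 0.153, 0.042]
tool_rot: [180.0, 0.1, 173.1]
force: [-0.6, 1.2, 1.0]
grip_width: 0.04
grasp_force: 14.9
time_s: 37.58
tool_pos: [0.6043, 0.1528, 0.0403]
tool_rot: [-180.0, -0.0, 173.1]
force: [-0.1, -0.3, 0.1]
grip_width: 0.0514
grasp_force: 0.0
time_s: 38.2
tool_pos: [0.6045, 0.1527, 0.1705]
tool_rot: [180.0, 0.0, 173.1]
force: [1.1, -0.2, 0.5]
grip_width: 0.0519
grasp_force: 0.0
time_s: 38.83
tool_pos: [0.6722, -0.0378, 0.1694]
tool_rot: [180.0, 0.0, 173.1]
force: [0.8, -0.7, -0.2]
grip_width: 0.061
grasp_force: 0.0
time_s: 39.33
tool_pos: [0.6847, -0.066, 0.1486]
tool_rot: [179.9, -0.0, 173.2]
force: [0.3, 1.4, 0.4]
grip_width: 0.0611
grasp_force: 0.0
t [-0.011 -0.051  1.72 ] turn [ 0.0003 -0.0002  0.0011] | pos [ 0.6847 -0.066   0.1486] [ 1.7994e+02 -3.0000e-02  1.7321e+02] F [0.3 1.4 0.4] w 0.0611 gf 0.0 T 39.33
scene [276. 248.] 177 [ 0.6858 -0.0683] [ 0.6849 -0.0689] 0.047
side [357. 221.] 144 [ 0.6842 -0.0705] [ 0.6847 -0.0704] 0.049
scene in chest 168 [-0.0169  0.0759  0.0463]
scene in chest 174 [-0.0167  0.0276  0.0462]
scene in chest 182 [-0.0168 -0.0394  0.0459]
side in chest 106 [-0.0198 -0.038   0.0486]
side in chest 107 [-0.0213  0.0286  0.0494]
side in chest 108 [-0.0202  0.0763  0.0492]
```

```bash

python3 -m creep '{"translation":[[0,-0.04,0.4],[0,0,0.45],[0,0,0.45],[0,0,0.3],[0,0,0.12]],"turn":[[0,0,0],[0,0,0],[0,0,0],[0,0,0],[0,0,0]],"grip":[0.7,0.7,0.7,0.7,0.7]}'
python3 -m creep '{"translation":[[0,0,0],[0,0,0],[0,0,0],[0,0,0],[0,0,0]],"turn":[[0,0,0],[0,0,0],[0,0,0],[0,0,0],[0,0,0]],"grip":[0.7,0.3,0.3,0.3,0.3]}' 12
python3 -m creep '{"translation":[[0,0,0],[0,0,0],[0,0,0]],"turn":[[0,0,0],[0,0,0],[0,0,0]],"grip":[0.3,0.3,0.3]}' 15
python3 -m creep '{"translation":[[0,0,-0.2],[0,0,-0.5],[0,0,-0.5],[0,0,-0.5],[0,0,-0.23]],"turn":[[0,0,0],[0,0,0],[0,0,0],[0,0,0],[0,0,0]],"grip":[0.3,0.3,0.3,0.3,0.3]}'
python3 -m creep '{"translation":[[0.13,0.3,0],[0.13,0.45,0],[0.12,0.45,0],[0.12,0.45,0],[0.12,0.45,0]],"turn":[[0,0,0],[0,0,0],[0,0,0],[0,0,0],[0,0,0]],"grip":[0.3,0.3,0.3,0.3,0.3]}'
python3 -m creep '{"translation":[[0.11,0.4,0],[0,0.12,0],[0,0,0],[0,0,0]],"turn":[[0,0,0],[0,0,0],[0,0,0],[0,0,0]],"grip":[0.3,0.3,0.3,0.3]}'
python3 d.py .6528 .1454 .042 173
```

```text
time_s: 40.05
tool_pos: [0.6837, -0.0703, 0.0099]
tool_rot: [180.0, -0.1, 173.1]
force: [-0.5, 0.2, 0.2]
grip_width: 0.0609
grasp_force: 0.0
time_s: 40.67
tool_pos: [0.6851, -0.071, 0.012]
tool_rot: [180.0, 0.1, 173.1]
force: [-1.6, 0.3, 3.9]
grip_width: 0.0398
grasp_force: 12.2
time_s: 41.05
tool_pos: [0.6851, -0.0711, 0.012]
tool_rot: [180.0, 0.1, 173.1]
force: [-0.1, -0.1, 5.5]
grip_width: 0.0398
grasp_force: 15.2
time_s: 41.68
tool_pos: [0.6852, -0.072, 0.1683]
tool_rot: [-180.0, 0.2, 173.0]
force: [0.1, 0.0, -1.4]
grip_width: 0.0397
grasp_force: 14.8
time_s: 42.3
tool_pos: [0.6544, 0.1023, 0.1643]
tool_rot: [-179.9, -0.1, 173.1]
force: [0.5, -0.1, -1.4]
grip_width: 0.0399
grasp_force: 14.8
time_s: 42.8
tool_pos: [0.6521, 0.1409, 0.1653]
tool_rot: [-179.9, 0.0, 172.9]
force: [-0.2, -0.6, -1.7]
grip_width: 0.0399
grasp_force: 14.8
t [-1.000e-03  5.900e-02  1.541e+00] turn [-0.0005  0.0001 -0.0006] | pos [0.6521 0.1409 0.1653] [-1.7990e+02  1.0000e-02  1.7289e+02] F [-0.2 -0.6 -1.7] w 0.0399 gf 14.8 T 42.8
```

```bash

python3 -m creep '{"translation":[[0,0.04,0.4],[0,0,0.4],[0,0,0.4],[0,0,0.2],[0,0,0.05]],"turn":[[0,0,0],[0,0,0],[0,0,0],[0,0,0],[0,0,0]],"grip":[0.3,0.3,0.3,0.3,0.3]}'
python3 -m creep '{"translation":[[0,0,0.05],[0,0,0.03],[0,0,0.02],[0,0,0],[0,0,0]],"turn":[[0,0,0],[0,0,0],[0,0,0],[0,0,0],[0,0,0]],"grip":[0.3,0.3,0.3,0.3,0.3]}'
python3 -m creep '{"translation":[[0,0,0.01],[0,0,0],[0,0,0],[0,0,0],[0,0,0]],"turn":[[0,0,0],[0,0,0],[0,0,0],[0,0,0],[0,0,0]],"grip":[0.3,0.3,0.6,0.6,0.6]}'
python3 -m creep '{"translation":[[0,0,0],[0,0,-0.1],[0,0,-0.5],[0,0,-0.5],[0,0,-0.5]],"turn":[[0,0,0],[0,0,0],[0,0,0],[0,0,0],[0,0,0]],"grip":[0.6,0.6,0.6,0.6,0.6]}'
python3 -m creep '{"translation":[[-0.1,-0.4,-0.3],[0,-0.5,-0.3],[0,-0.5,0],[0,-0.4,0],[0,0,0]],"turn":[[0,0,0],[0,0,0],[0,0,0],[0,0,0],[0,0,0]],"grip":[0,0,0,0,0]}'
python3 coils.py; python3 chest.py; python3 d.py .4348 .2 .22 83
python3 - <<'E'
from h import *
c=np.load("pics/sceneL.npy",allow_pickle=True).item(); a=c["frame"][195:345,300:480,::-1]
d=np.load("pics/sideL.npy",allow_pickle=True).item()["frame"][75:225,225:365,::-1]
cv2.imwrite("pics/c7.png",cv2.resize(np.hstack([a,d]),None,fx=2.45,fy=2.45,interpolation=cv2.INTER_CUBIC))
print(env.get_obs()["qpos"].round(1))
E
```

```text
time_s: 43.42
tool_pos: [0.6519, 0.1456, 0.0487]
tool_rot: [-179.9, -0.1, 173.0]
force: [-0.4, -0.9, -1.4]
grip_width: 0.0405
grasp_force: 14.8
time_s: 44.05
tool_pos: [0.6526, 0.1472, 0.0421]
tool_rot: [180.0, 0.1, 173.1]
force: [0.6, -0.6, 0.4]
grip_width: 0.0397
grasp_force: 14.9
time_s: 44.68
tool_pos: [0.6519, 0.147, 0.0403]
tool_rot: [-180.0, -0.0, 173.1]
force: [-0.2, 0.4, 0.0]
grip_width: 0.0514
grasp_force: 0.0
time_s: 45.3
tool_pos: [0.6522, 0.1469, 0.1706]
tool_rot: [180.0, 0.0, 173.1]
force: [0.4, -0.1, -0.6]
grip_width: 0.0523
grasp_force: 0.0
time_s: 45.92
tool_pos: [0.6424, -0.0014, 0.2178]
tool_rot: [-179.9, 0.1, 172.7]
force: [0.1, 0.5, -0.7]
grip_width: 0.0096
grasp_force: 0.0
scene in chest 172 [-0.0171  0.0755  0.0462]
scene in chest 181 [-0.0168  0.0272  0.0462]
scene in chest 186 [-0.0167 -0.0396  0.0463]
scene in chest 197 [-0.017  -0.088   0.0462]
side in chest 103 [-0.0204 -0.0866  0.0493]
side in chest 107 [-0.0193 -0.0381  0.0483]
side in chest 108 [-0.0208  0.0285  0.049 ]
side in chest 109 [-0.0203  0.0763  0.0491]
t [ 2.878  2.122 -0.035] turn [ 5.000e-04 -1.000e-04  5.003e-01] | pos [0.6428 0.0037 0.2172] [1.7993e+02 4.0000e-02 1.7306e+02] F [ 0.8 -0.3 -0.2] w 0.0036 gf 0.0 T 46.02
[-24.1  18.6  27.2  85.7  -8.7  77.7  86.8]
```

View pics/c7.png

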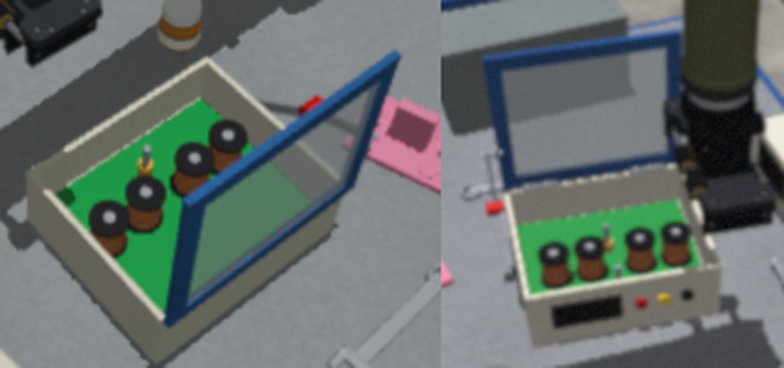

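All four coils stand upright in the chest, at chest y = +76, +28, -39 and -87, tops at 48 mm. The red knee is visible at (312,103) in the left crop, with the pink decoy behind it. I move the closed gripper to the knee, turning to yaw 83° and tilting 20° so that the hand stays away from the lid.

```bash

python3 -m creep '{"translation":[[0.5,0.35,0],[0.5,0.35,0],[0.5,0.35,0],[0.5,0.35,0],[0.5,0.35,0]],"turn":[[0,0,0],[0,0,0],[0,0,0],[0,0,0],[0,0,0]],"grip":[0,0,0,0,0]}'
python3 -m creep '{"translation":[[0.4,0.35,0],[0,0,0],[0,0,0],[0,0,0],[0,0,0]],"turn":[[0,0,0],[0,0,0.05],[0,0,0.05],[0,0,0.05],[0,0,0.05]],"grip":[0,0,0,0,0]}'
python3 -m creep '{"translation":[[0,0,0],[0,0,0],[0,0,0],[0,0,0],[0,0,0]],"turn":[[0,0,0.05],[0,0,0.05],[0,0,0.05],[0,0,0.05],[0,0,0.05]],"grip":[0,0,0,0,0]}'
python3 -m creep '{"translation":[[0,0,0],[0,0,0],[0,0,0],[0,0,0],[0,0,0]],"turn":[[0,0,0.05],[0,0.037,0],[0,0.037,0],[0,0.037,0],[0,0,0]],"grip":[0,0,0,0,0]}'
python3 d.py .4348 .2225 .14 83
python3 - <<'E'
from h import *
from scipy.spatial.transform import Rotation as R
print(env.get_obs()["qpos"].round(1))
c=cam("wrist"); save(c,"pics/w8.png"); P=cloud(c)
hsv=cv2.cvtColor(c["frame"],cv2.COLOR_RGB2HSV).astype(int)
m=((hsv[...,0]<8)|(hsv[...,0]>172))&(hsv[...,1]>150)&(P[...,2]>.1)&(P[...,2]<.15)
k,l,st,ce=cv2.connectedComponentsWithStats(m.astype(np.uint8))
for i in range(1,k):
    if st[i,4]>30: q=P[l==i]; print(st[i],q.mean(0).round(4),q.min(0).round(4),q.max(0).round(4))
E
```

```text
time_s: 46.65
tool_pos: [0.4593, 0.1692, 0.217]
tool_rot: [179.9, 0.0, 173.3]
force: [0.9, 1.0, -0.6]
grip_width: 0.0004
grasp_force: 0.0
time_s: 47.28
tool_pos: [0.432, 0.1997, 0.217]
tool_rot: [180.0, -0.0, 137.0]
force: [-0.3, 0.1, -0.0]
grip_width: 0.0004
grasp_force: 0.0
time_s: 47.9
tool_pos: [0.432, 0.1997, 0.2169]
tool_rot: [180.0, -0.0, 92.0]
force: [0.5, 0.8, 0.1]
grip_width: 0.0008
grasp_force: 0.0
time_s: 48.52
tool_pos: [0.4323, 0.1971, 0.2166]
tool_rot: [-180.0, -20.0, 82.9]
force: [0.1, 0.1, -0.7]
grip_width: 0.0008
grasp_force: 0.0
t [-0.027 -0.007  1.009] turn [-0.0002 -0.111  -0.0003] | pos [0.4323 0.1971 0.2166] [-179.96  -19.98   82.94] F [ 0.1  0.1 -0.7] w 0.0008 gf 0.0 T 48.52
[-37.1 -10.1  21.4 116.  -16.1  66.4 -17.2]
[304 195  27  18 447] [0.4323 0.2241 0.1329] [0.4203 0.2155 0.1285] [0.4444 0.2337 0.1356]
```

View pics/w8.png

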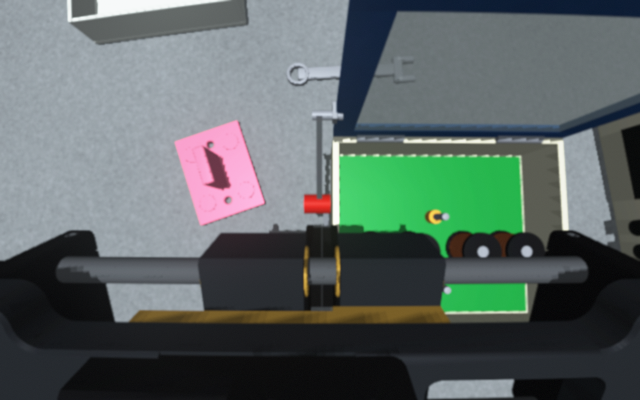

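The red barrel at (317,204) lies right ahead of the fingertips: centre (0.432, 0.2245), top at 0.135, which fits the given height. Now pressing gently in small steps.

```bash

python3 -m creep '{"translation":[[0,0,0.3],[0,0,0.3],[-0.02,-0.01,0.2],[0,0,0.1],[0,0,0]],"turn":[[0,0,0],[0,0,0],[0,0,0],[0,0,0],[0,0,0]],"grip":[0,0,0,0,0]}'
python3 -m creep '{"translation":[[0,0,0.04],[0,0,0.04],[0,0,0.04],[0,0,0]],"turn":[[0,0,0],[0,0,0],[0,0,0],[0,0,0]],"grip":[0,0,0,0]}'
python3 -m creep '{"translation":[[0,0,0.04],[0,0,0.04],[0,0,0]],"turn":[[0,0,0],[0,0,0],[0,0,0]],"grip":[0,0,0]}'
cat > knee.py <<'E'
from h import *
for n in("scene","side"):
    c=cam(n); P=cloud(c); h=cv2.cvtColor(c["frame"],cv2.COLOR_RGB2HSV).astype(int); X,Y,Z=P[...,0],P[...,1],P[...,2]
    np.save(f"pics/{n}L.npy",c,allow_pickle=True)
    m=((h[...,0]<8)|(h[...,0]>172))&(h[...,1]>130)&(abs(X-.433)<.03)&(Y>.17)&(Y<.32)&(Z>.02)
    if m.sum()>5: print(n,"knee",m.sum(),P[m].mean(0).round(4))
    C=np.array([.568,.176,.09]);a=np.deg2rad(82.95);ex=np.array([np.cos(a),np.sin(a),0]);ey=np.array([-np.sin(a),np.cos(a),0])
    D=P-C; q0=D@ex; q1=D@ey; q2=D[...,2]
    m=(h[...,0]>100)&(h[...,0]<130)&(h[...,1]>100)&(h[...,2]<190)&(abs(q1)<.13)&(q0>-.12)&(q0<.125)&(q2>.02)&(q2<.23)
    if m.sum()>20: print(n,"lid angle",m.sum(),np.median(np.arctan2(.105-q0[m],q2[m])).round(3), "top z",(np.percentile(q2[m],98)+.09).round(3))
E
python3 knee.py
```

```text
time_s: 49.2
tool_pos: [0.4344, 0.2213, 0.1482]
tool_rot: [-180.0, -19.9, 83.1]
force: [-0.2, -0.2, -0.4]
grip_width: 0.0007
grasp_force: 0.0
time_s: 49.7
tool_pos: [0.4349, 0.2241, 0.1392]
tool_rot: [-180.0, -20.0, 83.1]
force: [0.2, 0.1, 0.9]
grip_width: 0.0003
grasp_force: 0.0
time_s: 50.08
tool_pos: [0.4355, 0.2265, 0.1335]
tool_rot: [180.0, -20.0, 83.1]
force: [0.8, 1.1, 0.7]
grip_width: 0.0002
grasp_force: 0.4
scene knee 9 [0.444  0.2214 0.1271]
scene lid angle 1176 -0.053 top z 0.3
side knee 17 [0.4289 0.2183 0.1309]
side lid angle 577 -0.007 top z 0.301
```

```bash

python3 -m creep '{"translation":[[0.01,0,0.03],[0.01,0,0.03],[0,0,0]],"turn":[[0,0,0],[0,0,0],[0,0,0]],"grip":[0,0,0]}'
python3 -m creep '{"translation":[[0.01,0,0.03],[0.01,0,0.03],[0,0,0]],"turn":[[0,0,0],[0,0,0],[0,0,0]],"grip":[0,0,0]}'
python3 knee.py
```

```text
time_s: 50.55
tool_pos: [0.4356, 0.2292, 0.129]
tool_rot: [-180.0, -20.0, 83.1]
force: [0.5, -0.6, 0.4]
grip_width: 0.0006
grasp_force: 0.2
time_s: 50.92
tool_pos: [0.4359, 0.2329, 0.1252]
tool_rot: [-180.0, -20.0, 83.1]
force: [0.7, 0.1, -0.2]
grip_width: 0.0006
grasp_force: 0.0
scene lid angle 1128 -0.074 top z 0.3
side knee 15 [0.4308 0.2251 0.1205]
side lid angle 603 -0.027 top z 0.301
```

```bash
python3 - <<'E'
from h import *
a=np.load("pics/sceneL.npy",allow_pickle=True).item()["frame"][205:275,390:480,::-1]
d=np.load("pics/sideL.npy",allow_pickle=True).item()["frame"][120:190,215:305,::-1]
cv2.imwrite("pics/c9.png",cv2.resize(np.hstack([a,d]),None,fx=4.4,fy=4.4,interpolation=cv2.INTER_CUBIC))
E
```

```text
(no output)
```

View pics/c9.png

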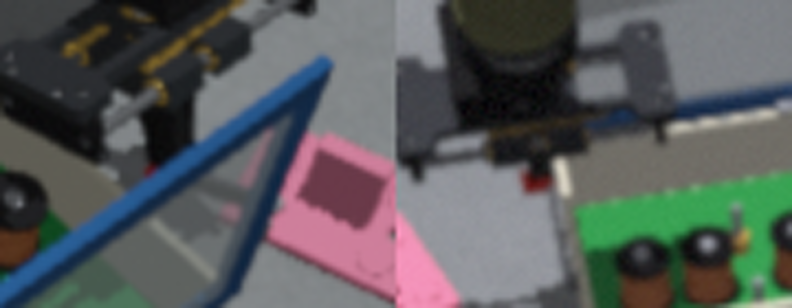

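The fingertips sit on the red barrel, which is moving down with them. I keep pressing along the arc.

```bash

python3 -m creep '{"translation":[[0.012,0,0.04],[0.012,0,0.04],[0,0,0]],"turn":[[0,0,0],[0,0,0],[0,0,0]],"grip":[0,0,0]}'; python3 knee.py
python3 -m creep '{"translation":[[0.01,0,0.04],[0.01,0,0.04],[0,0,0]],"turn":[[0,0,0],[0,0,0],[0,0,0]],"grip":[0,0,0]}'
python3 knee.py
```

```text
time_s: 51.4
tool_pos: [0.4364, 0.2359, 0.1196]
tool_rot: [-180.0, -19.9, 83.0]
force: [-1.1, -3.4, 1.6]
grip_width: 0.0007
grasp_force: 1.7
scene lid angle 1150 -0.064 top z 0.3
side knee 16 [0.4309 0.228  0.1153]
side lid angle 580 -0.017 top z 0.301
time_s: 51.88
tool_pos: [0.4368, 0.2379, 0.1137]
tool_rot: [-180.0, -19.8, 83.0]
force: [-2.9, -8.9, 2.3]
grip_width: 0.0002
grasp_force: 4.3
scene lid angle 1275 -0.021 top z 0.3
side knee 16 [0.4305 0.2306 0.1087]
side lid angle 574 0.025 top z 0.302
```

```bash

python3 -m creep '{"translation":[[-0.02,0,0.03],[-0.02,0,0.04],[0,0,0]],"turn":[[0,0,0],[0,0,0],[0,0,0]],"grip":[0,0,0]}'
python3 -m creep '{"translation":[[-0.01,0,0.04],[-0.01,0,0.04],[0,0,0]],"turn":[[0,0,0],[0,0,0],[0,0,0]],"grip":[0,0,0]}'
python3 knee.py; python3 - <<'E'
from h import *
c=np.load("pics/sideL.npy",allow_pickle=True).item()["frame"][60:190,215:345,::-1]
cv2.imwrite("pics/c10.png",cv2.resize(c,None,fx=4.4,fy=4.4,interpolation=cv2.INTER_CUBIC))
E
```

```text
time_s: 52.35
tool_pos: [0.4369, 0.2379, 0.1082]
tool_rot: [-180.0, -19.9, 83.0]
force: [-0.9, -7.0, 4.4]
grip_width: 0.0004
grasp_force: 4.7
time_s: 52.72
tool_pos: [0.4369, 0.2376, 0.1015]
tool_rot: [-180.0, -19.9, 83.0]
force: [-3.1, -10.2, 5.8]
grip_width: 0.0003
grasp_force: 6.9
scene lid angle 1643 0.14 top z 0.297
side knee 12 [0.4285 0.2318 0.0982]
side lid angle 549 0.184 top z 0.299
```

View pics/c10.png

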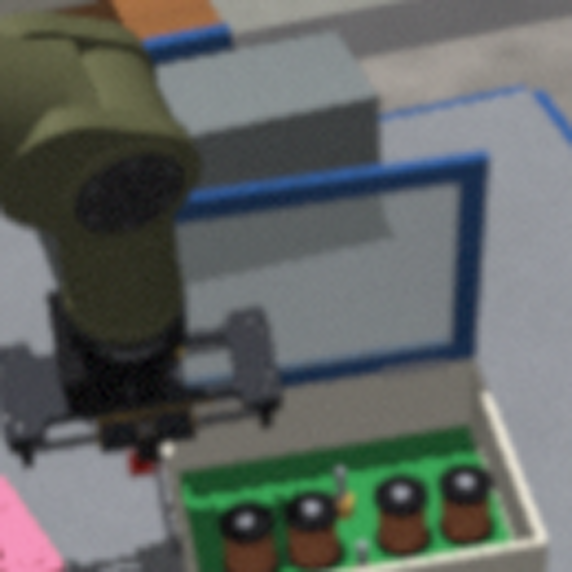

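The lid has moved only to about 0.17 rad while the knee has dropped 33 mm, so the stay is folding. One more short press makes it clear, then I back off.

```bash

python3 -m creep '{"translation":[[-0.015,0,0.04],[-0.015,0,0.04],[0,0,0]],"turn":[[0,0,0],[0,0,0],[0,0,0]],"grip":[0,0,0]}'
python3 knee.py
python3 -m creep '{"translation":[[-0.02,0,-0.1],[-0.03,0,-0.3],[-0.1,0,-0.4],[0,0,-0.4],[0,0,0]],"turn":[[0,0,0],[0,0,0],[0,0,0],[0,0,0],[0,0,0]],"grip":[0,0,0,0,0]}'
python3 knee.py; python3 d.py .432 .18 .38 83
python3 - <<'E'
from h import *
c=cam("wrist"); save(c,"pics/w11.png"); P=cloud(c)
h=cv2.cvtColor(c["frame"],cv2.COLOR_RGB2HSV).astype(int)
m=((h[...,0]<8)|(h[...,0]>172))&(h[...,1]>150)&(P[...,2]>.04)&(P[...,2]<.15)&(abs(P[...,0]-.43)<.03)
print("knee",m.sum(),P[m].mean(0).round(4))
C=np.array([.568,.176,.09]);a=np.deg2rad(82.95);ex=np.array([np.cos(a),np.sin(a),0])
E
```

```text
time_s: 53.2
tool_pos: [0.4369, 0.2366, 0.0945]
tool_rot: [-179.9, -19.8, 83.0]
force: [-4.7, -13.4, 8.1]
grip_width: 0.0004
grasp_force: 8.9
scene lid angle 1855 0.267 top z 0.291
side knee 13 [0.4287 0.2338 0.0907]
side lid angle 513 0.305 top z 0.293
time_s: 53.92
tool_pos: [0.4335, 0.1968, 0.1842]
tool_rot: [179.7, -20.2, 83.1]
force: [0.3, -0.0, 0.4]
grip_width: 0.0005
grasp_force: 0.0
scene lid angle 1759 0.266 top z 0.292
side knee 23 [0.4321 0.2375 0.088 ]
side lid angle 519 0.305 top z 0.293
t [ 0.657  0.033 -2.407] turn [-0.     -0.1114  0.0007] | pos [0.4314 0.1968 0.1811] [179.98 -20.04  83.13] F [ 0.6  0.4 -0.8] w 0.0008 gf 0.0 T 54.02
knee 352 [0.4337 0.2411 0.0889]
```

View pics/w11.png

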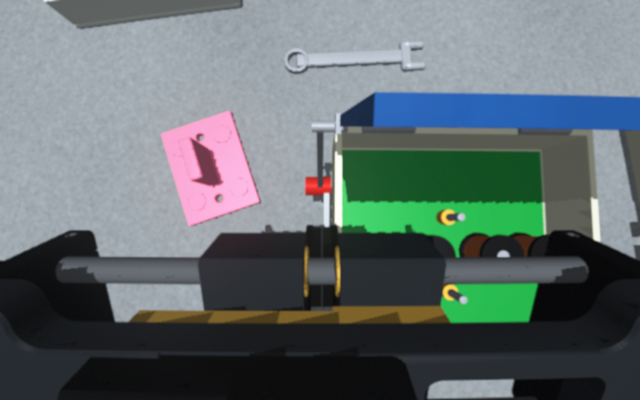

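The lid holds at about 0.29 rad. The barrel is now at (0.434, 0.241, 0.085), so the lower link has turned 0.60 rad and the upper 0.70 rad. The fold is therefore about 1.3 rad, clearly broken. Next I rise, straighten the tool and cross over to behind the lid.

```bash

python3 -m creep '{"translation":[[0.13,0,-0.48],[0.13,0,-0.48],[0.13,0,-0.48],[0.13,0,-0.48],[0.13,0,-0.48]],"turn":[[0,0,0],[0,0,0],[0,0,0],[0,0,0],[0,0,0]],"grip":[0,0,0,0,0]}'
python3 -m creep '{"translation":[[0,0,0],[0,0,0],[0,0,0],[0,0,0]],"turn":[[0,-0.037,0],[0,-0.037,0],[0,-0.037,0],[0,0,0]],"grip":[0,0,0,0]}'
python3 -m creep '{"translation":[[0.32,0.34,0],[0.32,0.34,0],[0.32,0.34,0],[0.32,0.34,0],[0.32,0.34,0]],"turn":[[0,0,0],[0,0,0],[0,0,0],[0,0,0],[0,0,0]],"grip":[0,0,0,0,0]}'
python3 -m creep '{"translation":[[0,0,0],[0,0,0]],"turn":[[0,0,0],[0,0,0]],"grip":[0,0]}'
python3 knee.py; python3 d.py .582 .29 .27 83
```

```text
time_s: 54.7
tool_pos: [0.429, 0.1801, 0.379]
tool_rot: [-179.9, -19.9, 83.1]
force: [1.0, 0.2, 0.2]
grip_width: 0.0008
grasp_force: 0.0
time_s: 55.2
tool_pos: [0.4287, 0.1825, 0.3771]
tool_rot: [-179.8, 0.1, 83.4]
force: [0.6, -0.1, -0.2]
grip_width: 0.0004
grasp_force: 0.0
time_s: 55.82
tool_pos: [0.5812, 0.2895, 0.3786]
tool_rot: [-180.0, -0.1, 83.0]
force: [1.3, 0.6, 0.4]
grip_width: 0.0003
grasp_force: 0.0
time_s: 56.08
tool_pos: [0.5799, 0.2886, 0.3788]
tool_rot: [-180.0, 0.0, 83.0]
force: [0.6, -0.2, 0.6]
grip_width: 0.0004
grasp_force: 0.0
scene lid angle 1335 0.263 top z 0.291
side knee 24 [0.4323 0.2362 0.089 ]
side lid angle 723 0.304 top z 0.293
t [0.018 0.026 1.375] turn [ 0.0002 -0.0003  0.    ] | pos [0.5797 0.2887 0.38  ] [ 1.7997e+02 -5.0000e-02  8.3000e+01] F [-0.7 -0.4 -0.2] w 0.0002 gf 0.0 T 56.17
```

```bash

python3 -m creep '{"translation":[[0,0.02,0.4],[0,0,0.5],[0,0,0.4],[0,0,0.13],[0,0,0]],"turn":[[0,0,0],[0,0,0],[0,0,0],[0,0,0],[0,0,0]],"grip":[0,0,0,0,0]}'
python3 -m creep '{"translation":[[-0.15,0,0],[-0.15,0,0],[-0.1,0,0],[0,0,0],[0,0,0]],"turn":[[0,0,0],[0,0,0],[0,0,0],[0,0,0],[0,0,0]],"grip":[0,0,0,0,0]}'
python3 -m creep '{"translation":[[-0.06,0,0],[-0.06,0,0],[0,0,0],[0,0,0]],"turn":[[0,0,0],[0,0,0],[0,0,0],[0,0,0]],"grip":[0,0,0,0]}'
python3 knee.py; python3 d.py .5765 .2455 .269 83
```

```text
time_s: 56.8
tool_pos: [0.5814, 0.2895, 0.2656]
tool_rot: [180.0, -0.0, 83.1]
force: [0.0, 0.0, 0.6]
grip_width: 0.0002
grasp_force: 0.0
time_s: 57.42
tool_pos: [0.5777, 0.2584, 0.265]
tool_rot: [180.0, -0.0, 83.1]
force: [0.5, -0.3, -0.2]
grip_width: 0.0005
grasp_force: 0.0
time_s: 57.92
tool_pos: [0.5766, 0.2486, 0.2649]
tool_rot: [180.0, -0.0, 83.1]
force: [-0.6, -0.4, 0.1]
grip_width: 0.0007
grasp_force: 0.0
scene lid angle 1060 0.251 top z 0.291
side knee 21 [0.4323 0.2378 0.0883]
side lid angle 726 0.303 top z 0.293
t [-0.04   0.004 -0.052] turn [ 0.     -0.0001  0.0005] | pos [0.5765 0.2487 0.2648] [ 1.800e+02 -1.000e-02  8.309e+01] F [-0.3  0.5 -0.4] w 0.0004 gf 0.0 T 58.02
```

Near contact. Lowering the lid now along its arc at about 0.4 rad/s, checking the force and the lid angle.

```bash

python3 -m creep '{"translation":[[-0.1,0,0.02],[-0.1,0,0.04],[-0.1,0,0.04],[-0.1,0,0.04],[-0.1,0,0.04]],"turn":[[0,0,0],[0,0,0],[0,0,0],[0,0,0],[0,0,0]],"grip":[0,0,0,0,0]}'
python3 knee.py
python3 -m creep '{"translation":[[-0.1,0,0.06],[-0.1,0,0.06],[-0.1,0,0.06],[-0.1,0,0.06],[0,0,0]],"turn":[[0,0,0],[0,0,0],[0,0,0],[0,0,0],[0,0,0]],"grip":[0,0,0,0,0]}'
python3 knee.py; python3 d.py .5683 .178 .237 83
```

```text
time_s: 58.65
tool_pos: [0.5715, 0.2083, 0.25]
tool_rot: [-180.0, -0.0, 83.1]
force: [0.2, 2.9, -0.5]
grip_width: 0.0006
grasp_force: 0.9
scene lid angle 1265 0.459 top z 0.275
side knee 21 [0.4312 0.238  0.0776]
side lid angle 502 0.517 top z 0.277
time_s: 59.38
tool_pos: [0.5676, 0.1754, 0.2305]
tool_rot: [-179.9, 0.1, 83.0]
force: [0.4, -0.2, -0.2]
grip_width: 0.0005
grasp_force: 0.0
scene lid angle 1356 0.68 top z 0.25
side knee 18 [0.4306 0.2376 0.0664]
side lid angle 258 0.721 top z 0.251
t [ 0.021  0.004 -0.074] turn [-0.0001  0.0002  0.0002] | pos [0.5678 0.1764 0.231 ] [-1.7998e+02  4.0000e-02  8.3040e+01] F [ 0.1 -0.2  0.6] w 0.0005 gf 0.0 T 59.48
```

The lid follows (about 0.7 rad) with only about 3 N. Continuing.

```bash

python3 -m creep '{"translation":[[-0.084,0,0.075],[-0.084,0,0.08],[-0.084,0,0.08],[-0.084,0,0.08],[0,0,0]],"turn":[[0,0,0],[0,0,0],[0,0,0],[0,0,0],[0,0,0]],"grip":[0,0,0,0,0]}'
python3 -m creep '{"translation":[[-0.066,0,0.09],[-0.066,0,0.094],[-0.066,0,0.094],[-0.066,0,0.094],[0,0,0]],"turn":[[0,0,0],[0,0,0],[0,0,0],[0,0,0],[0,0,0]],"grip":[0,0,0,0,0]}'
python3 -m creep '{"translation":[[-0.047,0,0.1],[-0.047,0,0.1],[-0.047,0,0.1],[-0.047,0,0.1],[0,0,0]],"turn":[[0,0,0],[0,0,0],[0,0,0],[0,0,0],[0,0,0]],"grip":[0,0,0,0,0]}'
python3 knee.py; python3 d.py .5605 .1155 .147 83
```

```text
time_s: 60.1
tool_pos: [0.5642, 0.1489, 0.2052]
tool_rot: [-179.9, 0.1, 83.0]
force: [0.2, 0.2, -0.2]
grip_width: 0.0002
grasp_force: 0.0
time_s: 60.72
tool_pos: [0.5615, 0.1283, 0.1752]
tool_rot: [-179.9, 0.1, 83.0]
force: [0.4, -0.7, 0.0]
grip_width: 0.0004
grasp_force: 0.0
time_s: 61.35
tool_pos: [0.5596, 0.1136, 0.1432]
tool_rot: [-179.9, 0.1, 83.0]
force: [-0.8, -0.7, 0.3]
grip_width: 0.0007
grasp_force: 0.0
scene lid angle 1039 1.283 top z 0.149
side knee 15 [0.427  0.2216 0.0334]
side lid angle 572 1.282 top z 0.266
t [ 0.015  0.001 -0.035] turn [-0.      0.      0.0003] | pos [0.5603 0.1143 0.1442] [-1.7999e+02  1.0000e-02  8.3060e+01] F [ 0.3 -0.4  0.2] w 0.0003 gf 0.0 T 61.45
```

```bash

python3 -m creep '{"translation":[[-0.021,0,0.08],[-0.021,0,0.08],[-0.021,0,0.08],[-0.021,0,0.08],[0,0,0.06]],"turn":[[0,0,0],[0,0,0],[0,0,0],[0,0,0],[0,0,0]],"grip":[0,0,0,0,0]}'
python3 -m creep '{"translation":[[0,0,0.05],[0,0,0.05],[0,0,0.05],[0,0,0],[0,0,0]],"turn":[[0,0,0],[0,0,0],[0,0,0],[0,0,0],[0,0,0]],"grip":[0,0,0,0,0]}'
python3 -m creep '{"translation":[[0,0,0.03],[0,0,0.03],[0,0,0],[0,0,0]],"turn":[[0,0,0],[0,0,0],[0,0,0],[0,0,0]],"grip":[0,0,0,0]}'
```

```text
time_s: 62.08
tool_pos: [0.5593, 0.1074, 0.1133]
tool_rot: [-180.0, 0.0, 83.1]
force: [0.0, -1.4, 0.6]
grip_width: 0.0006
grasp_force: 0.2
time_s: 62.7
tool_pos: [0.5596, 0.1079, 0.102]
tool_rot: [180.0, -0.0, 83.1]
force: [-0.4, -0.6, 0.8]
grip_width: 0.0002
grasp_force: 0.0
time_s: 63.2
tool_pos: [0.5597, 0.1078, 0.0974]
tool_rot: [180.0, -0.0, 83.1]
force: [-1.4, -0.2, 3.2]
grip_width: 0.0003
grasp_force: 1.9
```

```bash

python3 -m creep '{"translation":[[0,0,0.02],[0,0,0],[0,0,0]],"turn":[[0,0,0],[0,0,0],[0,0,0]],"grip":[0,0,0]}'
python3 -m creep '{"translation":[[0,0,0.02],[0,0,0],[0,0,0]],"turn":[[0,0,0],[0,0,0],[0,0,0]],"grip":[0,0,0]}'
```

```text
time_s: 63.58
tool_pos: [0.5597, 0.1078, 0.0973]
tool_rot: [180.0, -0.0, 83.1]
force: [-3.7, -1.3, 12.6]
grip_width: 0.0002
grasp_force: 6.2
time_s: 63.95
tool_pos: [0.5598, 0.1078, 0.0972]
tool_rot: [180.0, -0.1, 83.1]
force: [-7.9, -1.7, 21.1]
grip_width: 0.0005
grasp_force: 10.4
```

The lid is pressed firmly against the rim at the expected 0.098 m. Backing off and checking the final state.

```bash

python3 -m creep '{"translation":[[0,0,-0.05],[0,0,-0.3],[0,0,-0.5],[0,0,-0.5],[0,0,-0.5]],"turn":[[0,0,0],[0,0,0],[0,0,0],[0,0,0],[0,0,0]],"grip":[0,0,0,0,0]}'
python3 -m creep '{"translation":[[0.3,0,-0.3],[0.4,0,0],[0,0,0],[0,0,0]],"turn":[[0,0,0],[0,0,0],[0,0,0],[0,0,0]],"grip":[0,0,0,0]}'
python3 - <<'E'
from h import *
C=np.array([.568,.176,.0]);a=np.deg2rad(82.95);R=np.array([[np.cos(a),np.sin(a),0],[-np.sin(a),np.cos(a),0],[0,0,1]])
for n in("scene","side"):
    c=cam(n);Q=(cloud(c)-C)@R.T;h=cv2.cvtColor(c["frame"],cv2.COLOR_RGB2HSV).astype(int)
    if n=="scene": save(c,"pics/end.png",(190,130,490,350),2.6)
    m=(h[...,0]>100)&(h[...,0]<130)&(h[...,1]>90)&(abs(Q[...,0])<.12)&(abs(Q[...,1])<.13)&(Q[...,2]>.06)&(Q[...,2]<.14)
    q=Q[m];A=np.c_[q[:,:2],np.ones(len(q))];s=np.linalg.lstsq(A,q[:,2],rcond=None)[0];print(n,"lid",m.sum(),"slope,z",s.round(4))
E
```

```text
time_s: 64.58
tool_pos: [0.5592, 0.1077, 0.2424]
tool_rot: [-180.0, 0.0, 83.1]
force: [0.9, -0.3, -0.4]
grip_width: 0.0006
grasp_force: 0.0
time_s: 65.08
tool_pos: [0.566, 0.1625, 0.265]
tool_rot: [-179.9, 0.1, 83.0]
force: [0.1, -0.3, 0.1]
grip_width: 0.0005
grasp_force: 0.0
scene lid 2300 slope,z [ 0.0019 -0.0016  0.0962]
side lid 1072 slope,z [ 0.0041 -0.001   0.0989]
```

View pics/end.png

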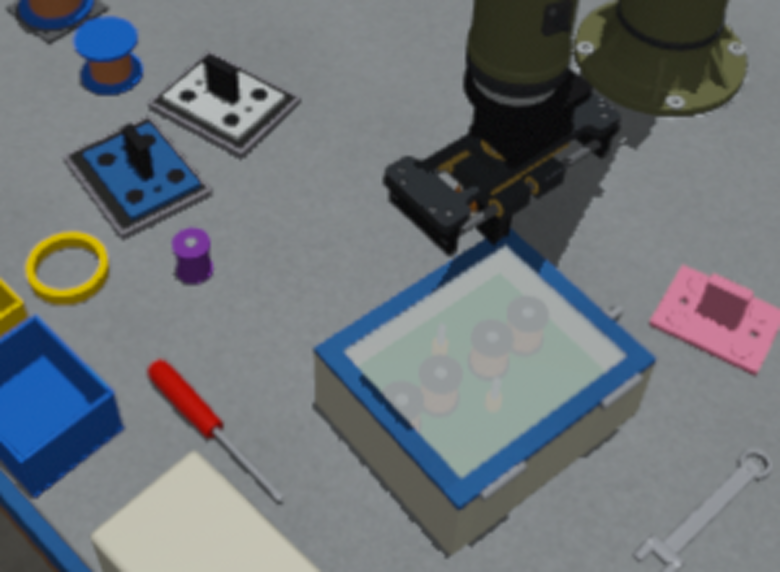

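The lid is flat and shut (slope < 0.005 rad, top at about 0.098). The four coils stand upright under the clear panel at (405,402), (441,380), (490,345) and (526,318), the plate lies on its rest at (225,98), and nothing else has moved.

```bash
python3 -c "
from cell import env
print(env.sign_off())"
```

```text
the job is handed in; nothing more can be done
None
```

The job is handed in (no verdict was returned): the nest plate lies flat on the free rest, all four coils stand upright in the chest, the stay was broken before the lid came down, and the lid is fully shut with nothing else disturbed.

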